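# Hold a free-running toy tram steady before the inspection camera

### The arm

A 6-joint arm with a two-finger parallel gripper is mounted at the origin on the work surface. World frame = base frame: x ahead of the robot, y to its left, z up, the work surface at z = 0. Lengths are in m, angles in rad, forces in N, time in s.
With the tool pointing down it reaches from about 0.325 to 0.9 m from the base axis. Payload 6.1 kg.
Tool frame: the origin (TCP) lies midway between the tips of the shut fingers; the grasp point (between the pads) lies 19 mm behind it; z points along the fingers, y is the line along which they close (so a half turn about z gives the same grasp; the last joint's range is limited). The gripper opens to 87 mm and grips with 3 to 60 N. Pads are 19 mm wide; open, the fingers measure 117 mm over their backs; the gripper's body (75 mm by 190 mm) begins 51 mm behind the grasp point.
Start: joints at [-1.465, 0.22, 1.526, -0, 1.395, -0.126], TCP at [0.144, -0.608, 0.223] pointing down, gripper open.
Joint ranges: [-2.98, 2.98], [-0.91, 2.08], [0.09, 2.57], [-1.24, 4.39], [0.2, 2.65], [-2.68, 2.68]. Speed limits (rad/s): [2.57, 2.57, 3.01, 3.14, 3.14, 3.14].

### API

Orientations are given as [roll, pitch, yaw] about the fixed x, y, z axes, in that order (R = Rz(yaw) Ry(pitch) Rx(roll)).
In Python, from cell import robot, vision, ticket, models gives the robot as it stands.
- The arm moves only by the tool send_rows, never from a script. Its argument "plan" is a list of rows, each an object with "dp": the shift along the tool's x, y, z in mm, a list of three; "turn": the turn, a rotation vector about the tool's x, y, z in rad, a list of three; "grip": the closure, from -1 (fully open) to 1 (shut). In form: [{"dp": [tx, ty, tz], "turn": [ax, ay, az], "grip": grip}, ...]. A call has 1 to 20 rows; each row shifts and turns the commanded pose from where the row before left it, along the tool's axes as they then stand; what a row does not reach is not made up. A row lasts 1/8 s, in which the tool goes at most 62.5 mm and 10.7 degrees, less where a joint would pass 70% of its speed; a pose out of reach is approached as far as the arm can. A call with a gripper value outside its range is refused whole. The fingers move at their own pace and stop on an object; the grip force is fixed at half the most. Time passes only in rows, so rows that do not move let the fingers close. It gives the time, the measured TCP pose, the force, the opening and the grip force at its end, in the units of the state.
- robot.observe(): the state, without advancing time (a new reading comes with each control period).
- vision.camera(name): name is "side" or "top"; returns the picture (420x560x3 uint8, red, green, blue); there is no depth.
- vision.camera_info(name): a dict with "mtx" (3x3 intrinsics, pixels), "dist" ([k1, k2, p1, p2, k3] as OpenCV has them; the pictures are not rectified), "xyz" and "attitude" of the camera in the world. Camera axes: x right, y up, looking along -z (the intrinsics and any distortion apply to the point x, -y, -z); pixel columns grow to the right and rows downward; lengths in m; the calibration is good to about 2 mm. A picture is of the moment at which its call begins. camera_info takes no time and is no camera call.
- ticket.job_done(): hands the job in; it is judged then, once.
Trained networks look in the newest picture that a camera, given by its name, has taken for a name from the list of things; names that differ only in an ending like _2 or _b are one class to them, and where a whole thing is asked for, a point or a joint stands for the part that bears it (a point fixed in the world has none). Each returns a list of dicts, best first, with "p" (0 to 1); they miss things now and then, are a little off and sometimes report something else, mostly with a low value. They report only what shows in the picture. A call takes as long as a camera call. They do not tell look-alikes from the thing itself.
- models.find_in(camera, thing): "centre" ([x, y, z] in m, in world coordinates, good to about 4 mm: the middle of the surface that is visible of it).
- models.landmark_of(camera, thing): "centre" ([x, y, z] in m, in world coordinates, good to about 4 mm: a listed point, or the origin of a listed thing).
The state is a dict: "t": time; "joints": joint angles; "joint_velocities": joint speeds; "effort": joint torques, N m; "ee_pos": TCP position; "ee_rot": TCP orientation; "ft_force": force on the tool from outside, world axes, zero at the start; "torque": the same for the moment, N m; "grip_width": finger opening in m; "grasp_force": force on a finger pad.
Only numpy, scipy, OpenCV 4.12 (cv2) and the standard library are available. Lean on these libraries where they do the work, as an engineer would, in place of code of your own. Each camera call takes 0.05 s, during which the arm holds its last target. There are 200 camera calls.

### The job

Pick up the wooden tote by its bar, just off the bench (some 30 to 60 mm), and by tilting it slightly let the free-running toy tram roll to the middle of its track and steady it wholly between the two dark lines for two seconds. Then carry the tote to the inspection camera, without the tram running against an end board on the way, and hold it level and square to the camera, the tram's middle at the camera's focus point and the tram still between the lines, for five seconds. Finish while holding it so, tram at rest; never let the tram bang into an end board, do not touch it, and leave the other things on the bench alone.

Things in the scene. Friction and masses are not known exactly. Their poses are not given: they have to be found in the camera images.
- tote: plywood carrying tote, about 350 g, standing on the bench (bench top z = 0). Origin: centre of its underside; x across, y lengthwise along its bar, z up; both ends alike. 124 (x) x 266 (y) mm, floor 6 mm thick; side rims 16 mm high, inner faces at x = +-56 mm; end boards 42 mm high, inner faces at y = +-125 mm, with a central upright 34 mm wide (x) on each, up to the bar.
- tote_bar (a point): middle of the tote's flat wooden bar handle: 18 mm wide (x), 24 mm tall (128 to 152 mm above the tote's underside, this point at 140 mm), running the whole length between the uprights, right over the middle of the floor: grip here, fingers either side of the bar
- tote_floor (a point): middle of the tote's flat floor (top face, 6 mm above the tote's underside). Two thin dark lines cross the floor 70 mm either side of it (tote y = +-70 mm)
- tram (a joint): where the toy tram stands on the tote's track: its offset from the tote's middle along the tote's +y, in m; the end boards stop it at +-0.085. It runs freely with hardly any friction (damping about 0.01 N s/m): on a track tilted by a small angle (rad) it gathers speed at g x that angle, downhill. Wholly between the dark lines: within +-0.030
- tram_mid (a point): middle of the toy tram (body, not the track), 36 mm above the tote's underside; axes like the tote's. Yellow plastic tram car, 80 mm long (tote y), 58 mm wide, white roof 65 mm above the tote's underside, about 200 g (+-35 %), running on two steel rails along the tote's floor; keepers hold it on the rails, nothing holds it along them
- inspcam: black inspection camera on a post with a round foot (90 mm across), fixed to the bench. Origin: centre of the foot; it looks along its own -x, towards the robot; lens axis 170 mm above the bench, lens front 42 mm before the origin; whole stand 193 mm tall
- focus (a point): the point the inspection camera is focused on: on the lens axis, 128 mm in front of the lens, 170 mm above the bench; its axes are the camera's (x along the lens axis away from the robot, z up)
- loader: toy wheel loader of yellow plastic, 110 x 230 mm, 118 mm tall, a bystander; origin at the centre of its underside
- dish: small steel screw dish, 72 mm across, 24 mm tall, a bystander; origin at the centre of its underside
- cell1: upright battery cell, 33 mm across, 61 mm tall, a bystander; origin at the centre of its underside
- cell2: second such battery cell, a bystander; origin at the centre of its underside
- driver: screwdriver lying on the sheet, a bystander; origin at the centre of its underside (lying along its x)
- case: soft blue spectacle case, 170 x 70 mm, 45 mm tall, a bystander; origin at the centre of its underside
- tyre: single loose rubber tyre lying flat, 68 mm across, 24 mm tall, a bystander; origin at the centre of its underside
Not all that is in view belongs to the job. Leave any orange or pink look-alike of the inspcam alone.

How it is judged:
By the outcome, as a careful person would: the job done as asked, in the order asked, and still so for the second after the job is handed in, while the arm keeps its last pose, push and grip.
It also fails if it takes over 67 s, if anything falls off the work surface, if the arm or the gripper's body presses on something with over 40 N, if the wrist force passes 120 N, or if a joint passes its speed limit or range.

## Working session

There is one attempt and no reset: what is moved stays moved. The work goes in short steps, Python scripts to look and compute and a tool call to move; the robot and the scene stay as the last step left them, time stands still between calls to the robot, and variables do not carry over. Pictures are saved under pics/ and viewed, at most 10 in all, crops included, and the job is handed in when it is done.

Besides the shell and the picture viewer there is one more tool, called after "Emit:" by a JSON object that holds its "fn" and its "kwargs". send_rows: Moves the arm, as the interface text tells. Its arguments: {"type":"object","properties":{"plan":{"type":"array","items":{"type":"object","properties":{"dp":{"type":"array","items":{"type":"number"}},"turn":{"type":"array","items":{"type":"number"}},"grip":{"type":"number"}}}}},"required":["plan"]}

```bash
mkdir -p pics; ls; python3 - <<'E'
from cell import robot, vision, ticket, models
import cv2,numpy as np
for c in("side","top"):
    im=vision.camera(c); cv2.imwrite(f"pics/{c}0.png",im[:,:,::-1])
    i=vision.camera_info(c); print(c,i)
    for t in("tote","tote_bar","tote_floor","tram_mid","inspcam","focus","loader","case"):
        print(t,[(np.round(d["centre"],3).tolist(),round(d["p"],2)) for d in models.landmark_of(c,t)][:3])
print(robot.observe())
E
```

```text
pics
side {'mtx': array([[431.22598548,   0.        , 281.82776377],
       [  0.        , 431.22598548, 205.56591141],
       [  0.        ,   0.        ,   1.        ]]), 'dist': array([-0.01087196,  0.        ,  0.        ,  0.        ,  0.        ]), 'xyz': array([0.50361162, 0.70338791, 1.05231123]), 'attitude': array([ 0.69156064,  0.01700786, -2.98048489])}
tote [([0.479, -0.177, 0.002], 0.63), ([0.48, -0.179, 0.138], 0.28)]
tote_bar [([0.482, -0.176, 0.14], 0.62)]
tote_floor [([0.482, -0.176, 0.004], 0.8)]
tram_mid [([0.479, -0.118, 0.034], 0.67)]
inspcam [([0.79, 0.193, 0.001], 0.97), ([0.734, 0.064, 0.0], 0.65), ([0.856, -0.022, 0.001], 0.65)]
focus []
loader [([0.753, -0.203, 0.001], 0.68)]
case [([0.617, -0.496, 0.001], 0.92)]
top {'mtx': array([[453.39027958,   0.        , 278.5175403 ],
       [  0.        , 453.39027958, 216.22579572],
       [  0.        ,   0.        ,   1.        ]]), 'dist': array([-0.07452563,  0.        ,  0.        ,  0.        ,  0.        ]), 'xyz': array([ 0.42433731, -0.03805305,  1.24806309]), 'attitude': array([ 0.1776483 ,  0.0104651 , -1
[... 400 characters left out ...]
t': 0.9, 'joints': array([-1.46511529e+00,  2.20379283e-01,  1.52647262e+00, -1.08543440e-05,
        1.39470948e+00, -1.26074666e-01]), 'joint_velocities': array([-9.86138524e-04,  4.27512869e-04, -1.21069870e-03,  8.43117325e-04,
        7.57787688e-05,  2.73234086e-04]), 'effort': array([-1.32377590e-03, -4.94558465e+01, -3.87713277e+01,  6.98285736e-02,
        4.66376182e-02,  4.15386125e-07]), 'ee_pos': array([ 0.14356266, -0.60829247,  0.222565  ]), 'ee_rot': array([3.14156298e+00, 1.45334462e-05, 2.31757599e-01]), 'ft_force': array([-0.26915657, -1.02850792, -0.70849574]), 'torque': array([-0.01418862,  0.03105857, -0.0004581 ]), 'grasp_force': 0.0, 'grip_width': 0.08713077235670864}
```

View pics/side0.png

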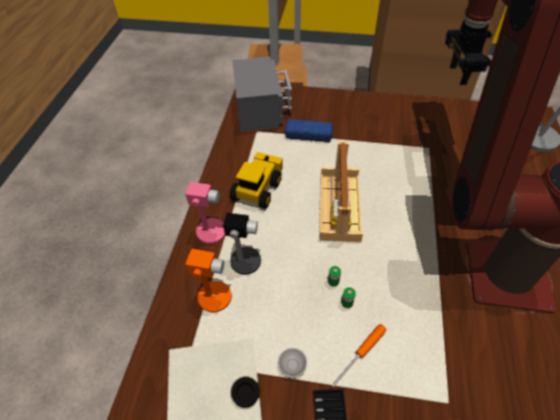

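View pics/top0.png

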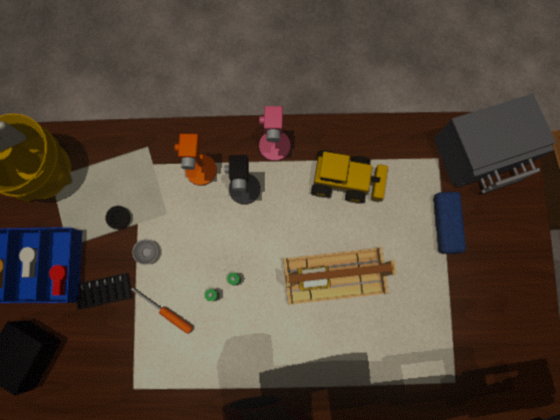

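```bash
cat > h.py <<'E'
import cv2,numpy as np
from scipy.spatial.transform import Rotation as R
from cell import robot, vision, ticket, models
def rays(c,uv):
    i=vision.camera_info(c); u=cv2.undistortPoints(np.array(uv,float).reshape(-1,1,2),i["mtx"],i["dist"]).reshape(-1,2)
    d=np.c_[u[:,0],-u[:,1],-np.ones(len(u))]@R.from_euler("xyz",i["attitude"]).as_matrix().T
    return np.array(i["xyz"]),d
def at_z(c,uv,z):
    o,d=rays(c,uv); return o+d*((z-o[2])/d[:,2])[:,None]
def project(c,P):
    i=vision.camera_info(c); q=(np.atleast_2d(P)-i["xyz"])@R.from_euler("xyz",i["attitude"]).as_matrix()
    q=q*[1,-1,-1]; return cv2.projectPoints(q,np.zeros(3),np.zeros(3),i["mtx"],i["dist"])[0].reshape(-1,2)
def tri(u1,u2):
    A=np.zeros((3,3));b=np.zeros(3)
    for c,u in(("side",u1),("top",u2)):
        o,d=rays(c,[u]);d=d[0]/np.linalg.norm(d[0]);M=np.eye(3)-np.outer(d,d);A+=M;b+=M@o
    return np.linalg.solve(A,b)
E
python3 - <<'E'
import cv2,numpy as np
s=cv2.imread("pics/side0.png");t=cv2.imread("pics/top0.png")
f=lambda im,x,y:cv2.resize(im[y:y+75,x:x+100],(400,300),interpolation=cv2.INTER_CUBIC)
cv2.imwrite("pics/m0.png",np.vstack([np.hstack([f(s,190,205),f(t,195,140)]),np.hstack([f(s,295,165),f(t,270,240)])]))
E
```

```text
(no output)
```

View pics/m0.png

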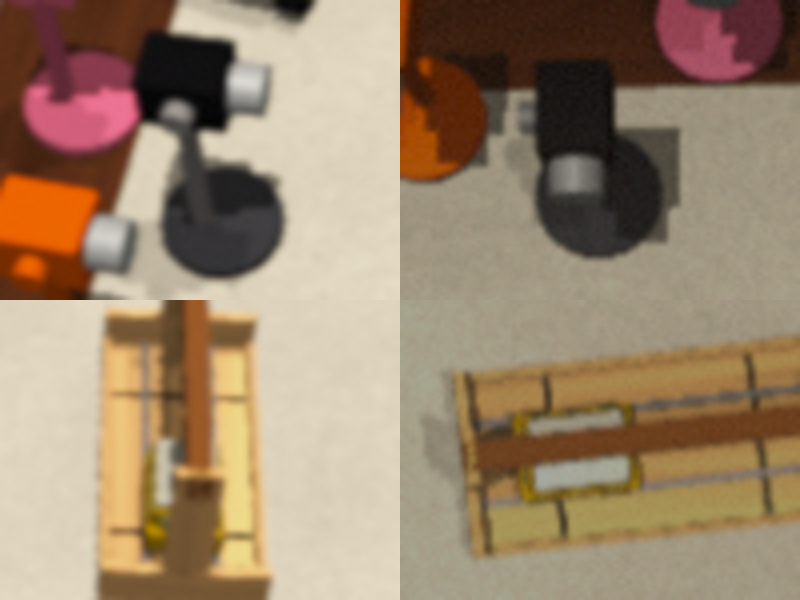

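```bash
python3 - <<'E'
from h import *
np.set_printoptions(precision=4,suppress=True)
T=lambda x,y:((x-400)/4+195,y/4+140); S=lambda x,y:(x/4+190,y/4+205)
B=lambda x,y:((x-400)/4+270,(y-300)/4+240)
print("foot",at_z("top",[T(600,195)],0.0),at_z("side",[S(223,222)],0.0))
print("lens",tri(S(262,90),T(576,192)),at_z("top",[T(576,192)],.175),at_z("side",[S(262,90)],.17))
p=at_z("top",[T(538,62),T(540,155),T(612,62),T(612,155)],.193);print("box",p)
p=at_z("side",[S(140,38),S(234,40)],.193);print("boxside",p)
l=at_z("top",[B(547,375),B(562,535),B(750,352),B(768,512)],.006);print("lines",l,(l[0]+l[1])/2,(l[2]+l[3])/2,l.mean(0))
d=l[2]+l[3]-l[0]-l[1];print("len",np.linalg.norm(d)/2,"yaw",np.arctan2(d[0],-d[1]))
# bar color mask in the top view
t=cv2.imread("pics/top0.png");h=cv2.cvtColor(t,cv2.COLOR_BGR2HSV)
print("px bar",h[270,340],h[272,330],"wood",h[258,340],"roof",h[282,312],h[270,312])
# roof corners
r=at_z("top",[B(528,412),B(627,405),B(535,497),B(633,485)],.065);print("roof",r,r.mean(0))
for c in("top","side"):
  for n in("cell1","dish","driver","tyre"):print(c,n,[np.round(q["centre"],3) for q in models.landmark_of(c,n)][:2])
E
```

```text
foot [[0.7296 0.0643 0.    ]] [[0.7307 0.0635 0.    ]]
lens [0.6907 0.0652 0.1685] [[0.689  0.0646 0.175 ]] [[0.6905 0.0662 0.17  ]]
box [[0.7663 0.0858 0.193 ]
 [0.7079 0.0845 0.193 ]
 [0.7653 0.0408 0.193 ]
 [0.707  0.0411 0.193 ]]
boxside [[0.7709 0.0538 0.193 ]
 [0.7111 0.0466 0.193 ]]
lines [[ 0.5277 -0.1043  0.006 ]
 [ 0.4194 -0.1114  0.006 ]
 [ 0.5405 -0.2441  0.006 ]
 [ 0.4317 -0.2514  0.006 ]] [ 0.4735 -0.1078  0.006 ] [ 0.4861 -0.2478  0.006 ] [ 0.4798 -0.1778  0.006 ]
len 0.1404883242709451 yaw 0.08966480487231396
px bar [ 14 185 110] [ 14 189 108] wood [ 20 134 166] roof [ 37  19 171] [ 23  48 149]
roof [[ 0.499  -0.0881  0.065 ]
 [ 0.5022 -0.1526  0.065 ]
 [ 0.4442 -0.0912  0.065 ]
 [ 0.4506 -0.1547  0.065 ]] [ 0.474  -0.1216  0.065 ]
top cell1 [array([ 0.48 ,  0.098, -0.   ]), array([ 0.437,  0.154, -0.001])]
top dish [array([0.557, 0.342, 0.001])]
top driver [array([ 0.398,  0.294, -0.002])]
top tyre [array([0.647, 0.418, 0.005])]
side cell1 [array([0.433, 0.156, 0.001]), array([ 0.477,  0.098, -0.002])]
side dish [array([0.554, 0.338, 0.004])]
side driver [array([0.399, 0.293, 0.001])]
side tyre []
```

```bash
python3 - <<'E'
from h import *
np.set_printoptions(precision=4,suppress=True)
t=cv2.imread("pics/top0.png").astype(float);s=cv2.imread("pics/side0.png").astype(float)
def edge(p,rng):  # strongest gradient, subpixel, inside rng
    g=np.abs(np.diff(p));a,b=rng;w=g[a:b]**2;k=np.argmax(w);k0=max(0,k-2);w=w[k0:k+3];return a+k0+(np.arange(len(w))*w).sum()/w.sum()+.5
tg=t.sum(2);sg=s.sum(2)
L=[(edge(tg[y],(225,237)),y) for y in range(163,178)];Rr=[(edge(tg[y],(240,256)),y) for y in range(158,173)]
print(np.round([a for a,_ in L],1),np.round([a for a,_ in Rr],1))
U=[(x,edge(sg[:,x],(206,222))) for x in range(228,248)];print(np.round([b for _,b in U],1))
LU=[(x,edge(sg[:,x],(214,225))) for x in range(248,256)];LD=[(x,edge(sg[:,x],(227,239))) for x in range(248,255)];print(np.round([b for _,b in LU],1),np.round([b for _,b in LD],1))
def yaw(P):
    x=P[:,0]-P[:,0].mean();return np.polyfit(x,P[:,1],1)[0],P.mean(0)
print("L",yaw(at_z("top",L,.193)));print("R .147",yaw(at_z("top",Rr,.147)),".193",yaw(at_z("top",Rr,.193)));print("U",yaw(at_z("side",U,.193)))
print("LU",yaw(at_z("side",LU,.186)),"LD",yaw(at_z("side",LD,.154)))
h=cv2.cvtColor(t.astype(np.uint8),cv2.COLOR_BGR2HSV)
m=((h[:,:,0]<17)&(h[:,:,1]>165)&(h[:,:,2]<135)).astype(np.uint8);m[:245]=0;m[300:]=0;m[:,:285]=0;m[:,398:]=0
ys,xs=np.nonzero(m);print(len(xs),xs.min(),xs.max())
P=at_z("top",np.c_[xs,ys],.152);vx=cv2.fitLine(P[:,:2].astype(np.float32),cv2.DIST_HUBER,0,.01,.01).ravel();print("bar",vx,"yaw",np.arctan(-vx[0]/vx[1]),P[:,1].min(),P[:,1].max())
f=lambda im,x,y:cv2.resize(im[y:y+38,x:x+50].astype(np.uint8),(400,300),interpolation=cv2.INTER_CUBIC)
cv2.imwrite("pics/m1.png",np.hstack([f(s,215,205),f(t,218,150)]))
E
```

```text
[228.4 228.5 228.5 228.6 228.4 228.4 228.3 228.3 228.2 228.3 228.2 228.4
 228.4 228.5 228.5] [247.2 248.2 247.8 248.3 248.2 248.2 248.2 248.2 248.2 248.2 248.2 248.2
 248.3 248.2 248.1]
[212.3 212.3 212.5 212.9 213.1 213.2 213.2 213.2 213.3 213.4 213.6 213.8
 214.  214.1 214.1 214.1 214.2 214.3 214.6 214.7]
[215.  220.9 219.7 219.7 219.7 223.4 220.7 220.6] [233.6 233.3 233.3 233.3 233.4 233.5 233.6]
L (np.float64(-0.0024246134716450433), array([0.7299, 0.0884, 0.193 ]))
R .147 (np.float64(0.0244596537551743), array([0.7551, 0.0441, 0.147 ])) .193 (np.float64(0.024459653755174067), array([0.7413, 0.0407, 0.193 ]))
U (np.float64(-0.004936854026962151), array([0.74  , 0.0461, 0.193 ]))
LU (np.float64(-0.6306984794862837), array([0.7019, 0.0558, 0.186 ])) LD (np.float64(0.12794453666073605), array([0.7015, 0.075 , 0.154 ]))
699 286 392
bar [ 0.0899 -0.9959  0.4804 -0.18  ] yaw 0.09006424 -0.3020834953625534 -0.04540075425992734
```

View pics/m1.png

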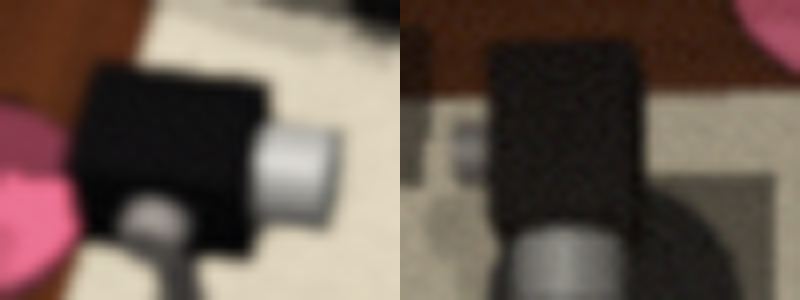

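Emit:
{"fn": "send_rows", "kwargs": {"plan": [{"dp":[0,0,0],"turn":[0,0,-0.1786],"grip":-1},{"dp":[0,0,0],"turn":[0,0,-0.1786],"grip":-1},{"dp":[0,0,0],"turn":[0,0,-0.1786],"grip":-1},{"dp":[0,0,0],"turn":[0,0,-0.1786],"grip":-1},{"dp":[0,0,0],"turn":[0,0,-0.1786],"grip":-1},{"dp":[0,0,0],"turn":[0,0,-0.1786],"grip":-1},{"dp":[0,0,0],"turn":[0,0,-0.1786],"grip":-1},{"dp":[0,0,0],"turn":[0,0,-0.1786],"grip":-1},{"dp":[33,31,0],"turn":[0,0,0],"grip":-1},{"dp":[33,31,0],"turn":[0,0,0],"grip":-1},{"dp":[33,31,0],"turn":[0,0,0],"grip":-1},{"dp":[33,31,0],"turn":[0,0,0],"grip":-1},{"dp":[33,31,0],"turn":[0,0,0],"grip":-1},{"dp":[33,31,0],"turn":[0,0,0],"grip":-1},{"dp":[33,31,0],"turn":[0,0,0],"grip":-1},{"dp":[33,31,0],"turn":[0,0,0],"grip":-1},{"dp":[33,31,0],"turn":[0,0,0],"grip":-1},{"dp":[33,31,0],"turn":[0,0,0],"grip":-1},{"dp":[33,31,0],"turn":[0,0,0],"grip":-1},{"dp":[33,31,0],"turn":[0,0,0],"grip":-1}]}}

```text
t: 3.8
ee_pos: [0.4795, -0.1793, 0.2228]
ee_rot: [3.141, 0.0, 1.661]
ft_force: [0.1, 0.3, 0.4]
grip_width: 0.0871
grasp_force: 0.0
```

```bash
python3 - <<'E'
from h import *
np.set_printoptions(precision=4,suppress=True)
for c in("side","top"):
    im=vision.camera(c); cv2.imwrite(f"pics/{c}1.png",im[:,:,::-1])
s=robot.observe();print(s["t"],s["ee_pos"],s["ee_rot"],s["ft_force"],s["torque"])
y=s["ee_rot"][2];D=np.array([.480,-.177])-s["ee_pos"][:2]
print("tool dx,dy mm",1e3*np.array([np.cos(y),np.sin(y)])@D,1e3*np.array([np.sin(y),-np.cos(y)])@D,"yaw err",np.pi/2+.09-y)
cv2.imwrite("pics/m2.png",np.hstack([cv2.resize(cv2.imread(f"pics/{c}1.png")[100:310,220:500],(400,300)) for c in("side","top")]))
E
```

```text
3.9 [ 0.4805 -0.1774  0.2227] [ 3.1403 -0.001   1.6648] [-0.2043  0.0542  0.0544] [-0.0801 -0.1153  0.024 ]
tool dx,dy mm 0.4058036020711056 -0.43876823157603867 yaw err -0.004042454702682274
```

View pics/m2.png

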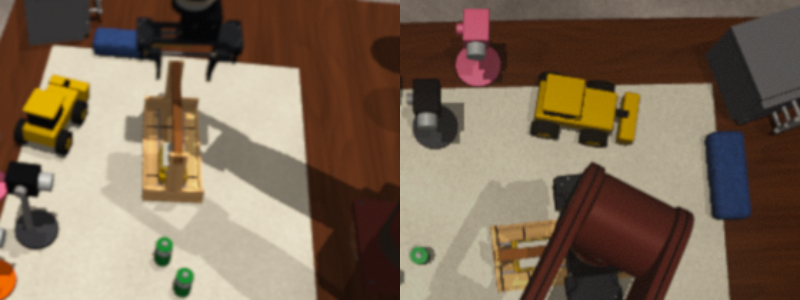

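```bash
cat >> h.py <<'E'
XS=np.arange(-56,57,1.)*1e-3; YS=np.arange(-125,126,1.)*1e-3
def rect(c,im,o,Rt,z=.065):
    """image resampled on the tote plane z; o,Rt: tote pose. rows=y, cols=x"""
    X,Y=np.meshgrid(XS,YS);P=np.c_[X.ravel(),Y.ravel(),np.full(X.size,z)]@Rt.T+o
    uv=project(c,P).astype(np.float32).reshape(X.shape+(2,))
    return cv2.remap(im,uv,None,cv2.INTER_LINEAR)
E
python3 - <<'E'
from h import *
im=cv2.imread("pics/side0.png");o=np.array([.480,-.177,0]);Rt=R.from_euler("z",.09).as_matrix()
a=rect("side",im,o,Rt);b=rect("side",im,o,Rt,.006);c=rect("top",cv2.imread("pics/top0.png"),o,Rt)
h=cv2.cvtColor(a,cv2.COLOR_BGR2HSV)
cv2.imwrite("pics/m3.png",cv2.resize(np.hstack([a,b,c]),None,fx=2.3,fy=2.3))
for x in (12,16,20,24): print(x,[int(v) for v in h[:,56+x,1][150:230:2]])
E
```

```text
12 [97, 75, 55, 47, 39, 39, 37, 38, 37, 38, 40, 43, 50, 55, 58, 64, 70, 76, 80, 78, 77, 74, 72, 73, 76, 76, 74, 76, 75, 76, 80, 89, 105, 120, 141, 152, 151, 148, 141, 139]
16 [86, 64, 47, 40, 37, 37, 36, 38, 40, 38, 37, 37, 38, 37, 37, 38, 39, 40, 41, 41, 40, 40, 40, 41, 42, 43, 43, 43, 43, 44, 46, 51, 73, 102, 147, 177, 181, 171, 150, 137]
20 [104, 85, 62, 49, 43, 41, 42, 43, 43, 42, 42, 42, 41, 41, 41, 41, 43, 40, 40, 41, 41, 41, 41, 41, 41, 42, 41, 41, 40, 39, 43, 47, 69, 100, 152, 193, 205, 207, 185, 168]
24 [124, 114, 102, 93, 87, 85, 86, 86, 87, 87, 84, 84, 85, 85, 86, 86, 86, 85, 81, 80, 78, 79, 80, 80, 82, 80, 80, 77, 76, 75, 78, 85, 107, 136, 172, 205, 221, 233, 229, 225]
```

View pics/m3.png

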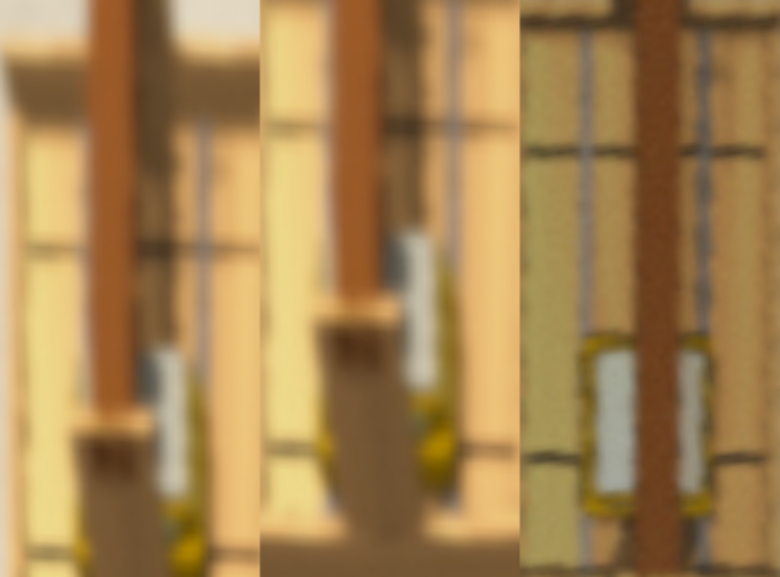

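Emit:
{"fn": "send_rows", "kwargs": {"plan": [{"dp":[0,0,20],"turn":[0,0,0],"grip":-1},{"dp":[0,0,25],"turn":[0,0,0],"grip":-1},{"dp":[0,0,25],"turn":[0,0,0],"grip":-0.5},{"dp":[0,0,20],"turn":[0,0,0],"grip":-0.3},{"dp":[0,0,11.5],"turn":[0,0,0],"grip":0},{"dp":[0,0,0],"turn":[0,0,0],"grip":0},{"dp":[0,0,0],"turn":[0,0,0],"grip":1},{"dp":[0,0,0],"turn":[0,0,0],"grip":1},{"dp":[0,0,0],"turn":[0,0,0],"grip":1},{"dp":[0,0,0],"turn":[0,0,0],"grip":1},{"dp":[0,0,0],"turn":[0,0,0],"grip":1}]}}

```text
t: 5.28
ee_pos: [0.4792, -0.1807, 0.1216]
ee_rot: [3.14, 0.001, 1.661]
ft_force: [2.9, -0.0, 0.7]
grip_width: 0.0178
grasp_force: 30.0
```

```bash
cat >> h.py <<'E'
G=np.array([0.,0,.121])   # tote origin in tool frame; tote axes = tool y,x,-z
def tote_pose(ee_pos,ee_rot):
    Re=R.from_euler("xyz",ee_rot).as_matrix()
    return ee_pos+Re@G, np.c_[Re[:,1],Re[:,0],-Re[:,2]]
def front(im,o,Rt):
    """y (mm) of the roof's front edge in tote coordinates, side camera"""
    h=cv2.cvtColor(rect("side",im,o,Rt),cv2.COLOR_RGB2HSV)[:,:,1].astype(float)
    p=h[:,56+15:56+21].mean(1); out=[]
    lo=p<65; k=cv2.connectedComponentsWithStats(lo.astype(np.uint8)[:,None])[2]
    for x,y,w,hh,a in k[1:]:
        if hh>15:
            e=y+hh-1
            while e<len(p)-2 and p[e]<105:e+=1
            if p[e]<105: continue
            f=e-1+(105-p[e-1])/(p[e]-p[e-1])
            b=y
            while b>0 and p[b]<85:b-=1
            out.append((round(f-125,1),b-125))
    return out
import json
def look(n=3,save=None):
    r=[]
    for k in range(n):
        t=robot.observe()["t"]; im=vision.camera("side"); s=robot.observe()
        o,Rt=tote_pose(s["ee_pos"],s["ee_rot"]); r.append((t,front(im,o,Rt),np.round(s["ee_pos"]*1e3,1),np.round(1e3*np.array(s["ee_rot"]),1)))
        print(f"{t:.2f}",*r[-1][1:])
    print("F",np.round(s["ft_force"],2),"T",np.round(s["torque"],3),"grip",s["grip_width"],s["grasp_force"])
    if save: cv2.imwrite(f"pics/{save}.png",im[:,:,::-1])
    return r
E
python3 -c "
from h import *
look(3,'side2')
im=cv2.imread('pics/side2.png');s=robot.observe();o,Rt=tote_pose(s['ee_pos'],s['ee_rot']);print(o)
cv2.imwrite('pics/m4.png',np.hstack([cv2.resize(im[100:310,220:500],(400,300)),cv2.resize(rect('side',im,o,Rt),(200,300)),cv2.resize(rect('side',im,o,Rt,.006),(200,300))]))"
```

```text
5.28 [(np.float64(-95.1), np.int32(-125)), (np.float64(95.0), np.int32(28))] [ 479.3 -180.7  121.6] [3.1401e+03 7.0000e-01 1.6607e+03]
5.33 [(np.float64(-95.3), np.int32(-125)), (np.float64(95.0), np.int32(28))] [ 479.3 -180.7  121.6] [3.1401e+03 6.0000e-01 1.6606e+03]
5.38 [(np.float64(-95.7), np.int32(-125)), (np.float64(95.0), np.int32(29))] [ 479.2 -180.7  121.5] [3.1402e+03 6.0000e-01 1.6606e+03]
F [3.33 0.59 2.07] T [ 0.015 -0.636 -0.063] grip 0.017815492864428652 29.970990386791527
[ 0.4793925  -0.18072414  0.00054369]
```

View pics/m4.png

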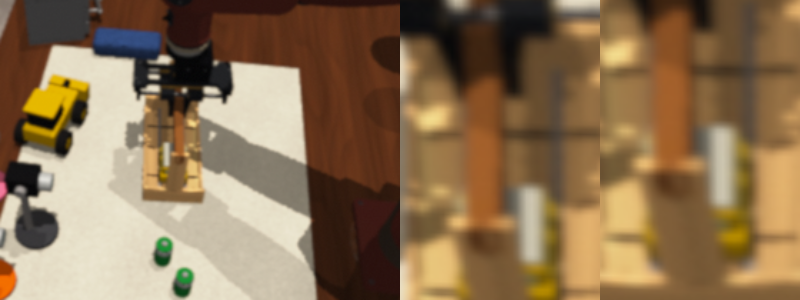

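Emit:
{"fn": "send_rows", "kwargs": {"plan": [{"dp":[0,0,-5],"turn":[0,0.01,0],"grip":1},{"dp":[0,0,-10],"turn":[0,0,0],"grip":1},{"dp":[0,0,-12],"turn":[0,0,0],"grip":1},{"dp":[0,0,-11],"turn":[0,0,0],"grip":1},{"dp":[0,0,-7],"turn":[0,0,0],"grip":1}]}}

```text
t: 6.05
ee_pos: [0.479, -0.1811, 0.1673]
ee_rot: [3.141, -0.009, 1.661]
ft_force: [0.3, -0.2, -6.4]
grip_width: 0.0176
grasp_force: 30.0
```

```bash
sed -i 's/^G=np.array(\[0.,0/G=np.array([.0037,0/' h.py; python3 -c "
from h import *
look(4,'side3')"
```

```text
6.05 [(np.float64(81.7), np.int32(15))] [ 479.3 -181.3  168. ] [3139.8   -8.7 1660.6]
6.10 [(np.float64(78.1), np.int32(11))] [ 479.3 -181.3  167.4] [3139.8   -8.7 1660.6]
6.15 [(np.float64(76.0), np.int32(9))] [ 478.9 -181.1  166.6] [3140.7   -9.4 1660.6]
6.20 [(np.float64(73.0), np.int32(6))] [ 478.5 -180.9  166. ] [3141.6  -10.  1660.6]
F [-1.4  -0.2  -5.02] T [-0.105 -0.144  0.052] grip 0.017914257479571604 29.97062764596194
```

Emit:
{"fn": "send_rows", "kwargs": {"plan": [{"dp":[0,0,0],"turn":[0,-0.01,0],"grip":1},{"dp":[0,0,0],"turn":[0,0,0],"grip":1},{"dp":[0,0,0],"turn":[0,-0.01,0],"grip":1},{"dp":[0,0,0],"turn":[0,0,0],"grip":1},{"dp":[0,0,0],"turn":[0,0,0],"grip":1},{"dp":[0,0,0],"turn":[0,0,0],"grip":1},{"dp":[0,0,0],"turn":[0,0.005,0],"grip":1}]}}

```text
t: 7.12
ee_pos: [0.4786, -0.1809, 0.1661]
ee_rot: [3.142, 0.005, 1.661]
ft_force: [0.3, -0.1, -5.8]
grip_width: 0.0181
grasp_force: 30.0
```

```bash
python3 -c "
from h import *
look(5,'side4')"
```

```text
7.12 [(np.float64(-104.4), np.int32(-125)), (np.float64(44.4), np.int32(-20))] [ 478.6 -181.   166. ] [3141.6    4.6 1660.6]
7.17 [(np.float64(-104.4), np.int32(-125)), (np.float64(44.9), np.int32(-18))] [ 478.6 -181.   166. ] [3141.6    4.8 1660.4]
7.22 [(np.float64(-104.3), np.int32(-125)), (np.float64(45.4), np.int32(-18))] [ 478.6 -181.   166.1] [3141.5    5.  1660.4]
7.28 [(np.float64(-104.1), np.int32(-125)), (np.float64(46.2), np.int32(-17))] [ 478.6 -181.   166.1] [3141.6    5.  1660.4]
7.33 [(np.float64(-104.3), np.int32(-125)), (np.float64(46.5), np.int32(-16))] [ 478.6 -181.   166.1] [3141.6    5.  1660.5]
F [ 0.61 -0.95 -4.61] T [-0.006 -0.075  0.008] grip 0.01763099582104904 29.97050493489951
```

Emit:
{"fn": "send_rows", "kwargs": {"plan": [{"dp":[0,0,0],"turn":[0,0.0155,0],"grip":1},{"dp":[0,0,0],"turn":[0,0,0],"grip":1},{"dp":[0,0,0],"turn":[0,0,0],"grip":1},{"dp":[0,0,0],"turn":[0,0,0],"grip":1},{"dp":[0,0,0],"turn":[0,-0.02,0],"grip":1},{"dp":[0,0,0],"turn":[0,0,0],"grip":1},{"dp":[0,0,0],"turn":[0,0,0],"grip":1},{"dp":[0,0,0],"turn":[0,0.0095,0],"grip":1}]}}

```text
t: 8.38
ee_pos: [0.4786, -0.1807, 0.1661]
ee_rot: [3.142, -0.0, 1.661]
ft_force: [-0.5, -0.4, -4.3]
grip_width: 0.0178
grasp_force: 30.0
```

```bash
python3 -c "
from h import *
look(6,'side5')"
```

```text
8.38 [(np.float64(-105.5), np.int32(-125)), (np.float64(49.7), np.int32(-15))] [ 478.6 -181.   166.1] [ 3.1415e+03 -8.0000e-01  1.6606e+03]
8.43 [(np.float64(-105.8), np.int32(-125)), (np.float64(50.3), np.int32(-14))] [ 478.6 -181.1  166.1] [ 3.1415e+03 -3.0000e-01  1.6604e+03]
8.47 [(np.float64(-105.9), np.int32(-125)), (np.float64(51.3), np.int32(-15))] [ 478.6 -181.1  166.1] [ 3.1416e+03 -1.0000e-01  1.6603e+03]
8.53 [(np.float64(-105.7), np.int32(-125)), (np.float64(52.5), np.int32(-14))] [ 478.6 -181.1  166.1] [3141.6   -0.  1660.3]
8.57 [(np.float64(-105.9), np.int32(-125)), (np.float64(53.5), np.int32(-12))] [ 478.6 -181.   166. ] [-3141.6    -0.   1660.3]
8.62 [(np.float64(-106.0), np.int32(-125)), (np.float64(54.1), np.int32(-10))] [ 478.6 -181.   166. ] [-3141.5    -0.   1660.4]
F [ 0.06 -0.86 -4.11] T [-0.119 -0.1   -0.008] grip 0.01789856887418698 29.970323843881488
```

Emit:
{"fn": "send_rows", "kwargs": {"plan": [{"dp":[0,0,0],"turn":[0,0.0145,0],"grip":1},{"dp":[0,0,0],"turn":[0,0,0],"grip":1},{"dp":[0,0,0],"turn":[0,0,0],"grip":1},{"dp":[0,0,0],"turn":[0,0,0],"grip":1},{"dp":[0,0,0],"turn":[0,0,0],"grip":1},{"dp":[0,0,0],"turn":[0,-0.02,0],"grip":1},{"dp":[0,0,0],"turn":[0,0,0],"grip":1}]}}

```text
t: 9.55
ee_pos: [0.4786, -0.1806, 0.166]
ee_rot: [-3.142, 0.006, 1.661]
ft_force: [-0.2, 0.6, -4.5]
grip_width: 0.0181
grasp_force: 30.0
```

```bash
python3 -c "
from h import *
look(4,'side6')"
```

```text
9.55 [(np.float64(-104.4), np.int32(-125)), (np.float64(37.0), np.int32(-27))] [ 478.6 -180.6  166.1] [3141.6    5.6 1661.1]
9.60 [(np.float64(-104.5), np.int32(-125)), (np.float64(34.7), np.int32(-29))] [ 478.6 -180.7  166.1] [3141.6    5.5 1660.9]
9.65 [(np.float64(-104.1), np.int32(-125)), (np.float64(32.7), np.int32(-30))] [ 478.6 -180.8  166.1] [3141.5    5.5 1660.9]
9.70 [(np.float64(-104.2), np.int32(-125)), (np.float64(30.8), np.int32(-32))] [ 478.6 -180.9  166.1] [3141.5    5.5 1660.7]
F [ 0.38 -0.24 -4.42] T [-0.019 -0.164  0.002] grip 0.017622688353873057 29.97039543930441
```

Emit:
{"fn": "send_rows", "kwargs": {"plan": [{"dp":[0,0,0],"turn":[0,-0.01,0],"grip":1},{"dp":[0,0,0],"turn":[0,0,0],"grip":1},{"dp":[0,0,0],"turn":[0,0.018,0],"grip":1},{"dp":[0,0,0],"turn":[0,0,0],"grip":1},{"dp":[0,0,0],"turn":[0,0.005,0],"grip":1},{"dp":[0,0,0],"turn":[0,0,0],"grip":1},{"dp":[0,0,0],"turn":[0,-0.005,0],"grip":1}]}}

```text
t: 10.62
ee_pos: [0.4786, -0.181, 0.166]
ee_rot: [-3.142, -0.002, 1.66]
ft_force: [0.3, -0.5, -4.5]
grip_width: 0.0178
grasp_force: 30.0
```

```bash
python3 -c "
from h import *
look(6,'side7')"
```

```text
10.62 [(np.float64(-106.5), np.int32(-125)), (np.float64(21.0), np.int32(-42))] [ 478.6 -180.9  166. ] [-3.1416e+03 -2.1000e+00  1.6605e+03]
10.68 [(np.float64(-106.6), np.int32(-125)), (np.float64(19.5), np.int32(-44))] [ 478.6 -180.8  166. ] [-3.1415e+03 -2.4000e+00  1.6607e+03]
10.72 [(np.float64(-106.4), np.int32(-125)), (np.float64(18.6), np.int32(-46))] [ 478.6 -180.8  166. ] [ 3.1416e+03 -2.4000e+00  1.6609e+03]
10.78 [(np.float64(-106.0), np.int32(-125)), (np.float64(17.6), np.int32(-46))] [ 478.6 -180.8  166.1] [ 3.1415e+03 -2.5000e+00  1.6608e+03]
10.82 [(np.float64(-106.4), np.int32(-125)), (np.float64(15.9), np.int32(-47))] [ 478.6 -180.8  166. ] [ 3.1416e+03 -2.5000e+00  1.6607e+03]
10.88 [(np.float64(-106.5), np.int32(-125)), (np.float64(14.8), np.int32(-49))] [ 478.6 -180.8  166.1] [ 3.1415e+03 -2.5000e+00  1.6607e+03]
F [ 0.28 -0.5  -5.13] T [ 0.039 -0.088 -0.014] grip 0.01739371076175945 29.970336612313986
```

```bash
cat > fit.py <<'E'
from h import *
from scipy.optimize import least_squares
# command history: list of (t_start, [turns per row]); measurements (t, offset m)
H=json.load(open("hist.json"))
TAU0=.06
def theta_cmd(t,cm):
    ts=[0];th=[0];c=0
    for t0,tu in cm:
        ts.append(t0);th.append(c)
        for i,u in enumerate(tu):
            c+=u;ts.append(t0+.125*(i+1));th.append(c)
    return np.interp(t,ts,th)
HP=.09
def sim(p,t0,te,cm,y0,v0,dt=.005):
    b,k,lag=p;n=int(round((te-t0)/dt))+1;t=t0+dt*np.arange(n);th=theta_cmd(t-lag,cm)
    s=y0+HP*th[0];v=v0;Y=np.zeros(n);V=np.zeros(n)
    for i in range(n):
        Y[i]=s-HP*th[i];V[i]=v
        v+=dt*(-9.81*th[i]+b+k*Y[i]-.05*v);s+=dt*v
    return t,Y,V
def fit(tmin=6.0):
    m=np.array([q for q in H["meas"] if q[0]>=tmin]);
    f=lambda q:np.r_[(np.interp(m[:,0],*sim(q[:3],m[0,0],m[-1,0]+.01,H["cmd"],q[3],q[4])[:2])-m[:,1])*1e3,(q[2]-TAU0)/.02,q[1]/1.5,q[0]/.03]
    r=least_squares(f,[0,0,TAU0,m[0,1],0],x_scale=[.01,.5,.02,.01,.01])
    q=r.x;t,Y,V=sim(q[:3],m[0,0],m[-1,0]+.01,H["cmd"],q[3],q[4])
    print("b %.4f k %.2f lag %.3f rms %.2f mm"%(q[0],q[1],q[2],np.sqrt(np.mean(r.fun[:-3]**2))),"state t %.2f y %.1f v %.1f mm"%(t[-1],Y[-1]*1e3,V[-1]*1e3), "theta %.4f"%theta_cmd(1e3,H["cmd"]))
    return q[:3],t[-1],Y[-1],V[-1]
def plan(p,t0,y,v,N=8,yt=0.,ts=None,th_end=None):
    """turns per row bringing the tram to yt, v=0 and staying"""
    ts=t0+.045; eq=(p[0]+p[1]*yt)/9.81; th0=theta_cmd(1e3,H["cmd"])
    def res(th):
        cm=H["cmd"]+[(ts,list(np.diff(np.r_[th0,th])))]
        t,Y,V=sim(p,t0,ts+.125*N+.25,cm,y,v,.01)
        return np.r_[(Y[-1]-yt)*1e3,V[-1]*1e3,(th[-1]-eq)*3e3,np.diff(np.r_[th0,th])*40,(th-eq)*40,np.maximum(np.abs(Y)-.06,0)*300]
    r=least_squares(res,np.full(N,eq));th=np.round(r.x*2e3)/2e3
    t,Y,V=sim(p,t0,ts+.125*N+.25,H["cmd"]+[(ts,list(np.diff(np.r_[th0,th])))],y,v)
    print("theta",th.tolist(),"\nturns",np.round(np.diff(np.r_[th0,th]),4).tolist(),"\nend y %.1f v %.1f, range %.1f %.1f"%(Y[-1]*1e3,V[-1]*1e3,Y.min()*1e3,Y.max()*1e3))
E
python3 - <<'E'
import json
cmd=[(5.425,[.01,0,0,0,0]),(6.245,[-.01,0,-.01,0,0,0,.005]),(7.38,[.0155,0,0,0,-.02,0,0,.0095]),(8.675,[.0145,0,0,0,0,-.02,0]),(9.745,[-.01,0,.018,0,.005,0,-.005])]
def me(t,fs):return [(t+.05*i,(f-34)/1e3) for i,f in enumerate(fs)]
m=me(6.05,[81.7,78.1,76,73])+me(7.12,[44.4,44.9,45.4,46.2,46.5])+me(8.38,[49.7,50.3,51.3,52.5,53.5,54.1])+me(9.55,[37,34.7,32.7,30.8])+me(10.62,[21,19.5,18.6,17.6,15.9,14.8])
json.dump(dict(cmd=cmd,meas=m),open("hist.json","w"))
E
python3 -c "
from fit import *
s=fit();plan(*s);s2=fit(8.3);plan(*s2)"
```

```text
b 0.0051 k 0.31 lag 0.027 rms 0.54 mm state t 10.88 y -19.1 v -23.8 mm theta 0.0025
theta [-0.0225, -0.0235, -0.015, -0.004, 0.0075, 0.0165, 0.0185, 0.0005] 
turns [-0.025, -0.001, 0.0085, 0.011, 0.0115, 0.009, 0.002, -0.018] 
end y 0.1 v 0.3, range -21.7 0.1
b 0.0059 k 0.47 lag 0.043 rms 0.35 mm state t 10.88 y -19.1 v -24.1 mm theta 0.0025
theta [-0.0235, -0.024, -0.016, -0.0045, 0.0075, 0.017, 0.019, 0.0005] 
turns [-0.026, -0.0005, 0.008, 0.0115, 0.012, 0.0095, 0.002, -0.0185] 
end y 0.1 v 0.5, range -22.2 0.1
```

Emit:
{"fn": "send_rows", "kwargs": {"plan": [{"dp":[0,0,0],"turn":[0,-0.025,0],"grip":1},{"dp":[0,0,0],"turn":[0,-0.001,0],"grip":1},{"dp":[0,0,0],"turn":[0,0.0085,0],"grip":1},{"dp":[0,0,0],"turn":[0,0.011,0],"grip":1},{"dp":[0,0,0],"turn":[0,0.0115,0],"grip":1},{"dp":[0,0,0],"turn":[0,0.009,0],"grip":1},{"dp":[0,0,0],"turn":[0,0.002,0],"grip":1},{"dp":[0,0,0],"turn":[0,-0.018,0],"grip":1}]}}

```text
t: 11.92
ee_pos: [0.4786, -0.1813, 0.166]
ee_rot: [-3.141, 0.0, 1.66]
ft_force: [-0.2, 0.3, -4.7]
grip_width: 0.0178
grasp_force: 30.0
```

```bash
cat >> fit.py <<'E'
def step(turns,n=6,N=8,tmin=8.3,yt=0.):
    t=robot.observe()["t"]; H["cmd"].append((t-.125*len(turns),turns)) if turns else 0
    for q in look(n):
        g=[f for f,_ in q[1] if f>-90]
        if g: H["meas"].append((q[0],(float(g[-1])-34)/1e3))
    json.dump(H,open("hist.json","w")); s=fit(tmin); plan(*s,N=N,yt=yt); return s
E
python3 -c "
from fit import *
step([-.025,-.001,.0085,.011,.0115,.009,.002,-.018])"
```

```text
11.93 [(np.float64(-105.8), np.int32(-125)), (np.float64(24.8), np.int32(-38))] [ 478.5 -180.9  166. ] [-3.1415e+03  1.0000e+00  1.6604e+03]
11.97 [(np.float64(-105.5), np.int32(-125)), (np.float64(23.7), np.int32(-40))] [ 478.5 -180.6  166. ] [-3.1415e+03  1.0000e-01  1.6610e+03]
12.03 [(np.float64(-105.7), np.int32(-125)), (np.float64(23.0), np.int32(-41))] [ 478.6 -180.6  166. ] [ 3.1416e+03 -3.0000e-01  1.6611e+03]
12.07 [(np.float64(-105.3), np.int32(-125)), (np.float64(22.4), np.int32(-42))] [ 478.6 -180.6  166. ] [ 3.1416e+03 -4.0000e-01  1.6611e+03]
12.12 [(np.float64(-105.4), np.int32(-125)), (np.float64(21.6), np.int32(-42))] [ 478.6 -180.7  166.1] [ 3.1416e+03 -5.0000e-01  1.6610e+03]
12.18 [(np.float64(-105.5), np.int32(-125)), (np.float64(20.8), np.int32(-42))] [ 478.7 -180.8  166.1] [ 3.1415e+03 -4.0000e-01  1.6609e+03]
F [ 0.75 -0.14 -4.84] T [-0.032 -0.085 -0.029] grip 0.01760137822489603 29.970613745972514
b 0.0046 k 0.73 lag 0.036 rms 0.34 mm state t 12.19 y -13.1 v -14.7 mm theta 0.0005
theta [-0.015, -0.0155, -0.01, -0.0025, 0.005, 0.011, 0.012, 0.0005] 
turns [-0.0155, -0.0005, 0.0055, 0.0075, 0.0075, 0.006, 0.001, -0.0115] 
end y -0.3 v -0.1, range -14.7 -0.2
```

Emit:
{"fn": "send_rows", "kwargs": {"plan": [{"dp":[0,0,0],"turn":[0,-0.0155,0],"grip":1},{"dp":[0,0,0],"turn":[0,-0.0005,0],"grip":1},{"dp":[0,0,0],"turn":[0,0.0055,0],"grip":1},{"dp":[0,0,0],"turn":[0,0.0075,0],"grip":1},{"dp":[0,0,0],"turn":[0,0.0075,0],"grip":1},{"dp":[0,0,0],"turn":[0,0.006,0],"grip":1},{"dp":[0,0,0],"turn":[0,0.001,0],"grip":1},{"dp":[0,0,0],"turn":[0,-0.0115,0],"grip":1}]}}

```text
t: 13.22
ee_pos: [0.4786, -0.1812, 0.166]
ee_rot: [-3.142, 0.0, 1.66]
ft_force: [-0.2, -0.2, -4.5]
grip_width: 0.0176
grasp_force: 30.0
```

```bash
python3 -c "
from fit import *
step([-.0155,-.0005,.0055,.0075,.0075,.006,.001,-.0115])"
```

```text
13.22 [(np.float64(-106.2), np.int32(-125)), (np.float64(33.6), np.int32(-30))] [ 478.6 -180.9  166. ] [-3.1415e+03  5.0000e-01  1.6605e+03]
13.28 [(np.float64(-105.6), np.int32(-125)), (np.float64(33.5), np.int32(-30))] [ 478.6 -180.7  166. ] [-3.1416e+03 -1.0000e-01  1.6609e+03]
13.32 [(np.float64(-105.4), np.int32(-125)), (np.float64(33.4), np.int32(-30))] [ 478.6 -180.7  166. ] [ 3.1416e+03 -3.0000e-01  1.6610e+03]
13.38 [(np.float64(-105.9), np.int32(-125)), (np.float64(33.4), np.int32(-30))] [ 478.6 -180.7  166.1] [ 3.1415e+03 -5.0000e-01  1.6609e+03]
13.43 [(np.float64(-105.8), np.int32(-125)), (np.float64(33.1), np.int32(-30))] [ 478.6 -180.8  166.1] [ 3.1415e+03 -5.0000e-01  1.6608e+03]
13.47 [(np.float64(-105.5), np.int32(-125)), (np.float64(32.9), np.int32(-30))] [ 478.6 -180.8  166. ] [-3.1416e+03 -5.0000e-01  1.6608e+03]
F [-0.31 -0.88 -5.27] T [-0.059 -0.13   0.039] grip 0.017909040378206408 29.970473516732454
b 0.0045 k 0.73 lag 0.034 rms 0.31 mm state t 13.49 y -0.7 v -0.7 mm theta 0.0005
theta [-0.0005, -0.0005, -0.0, 0.0005, 0.0005, 0.001, 0.001, 0.0005] 
turns [-0.001, 0.0, 0.0005, 0.0005, 0.0, 0.0005, 0.0, -0.0005] 
end y 0.2 v 0.2, range -0.8 0.2
```

Emit:
{"fn": "send_rows", "kwargs": {"plan": [{"dp":[0,0,0],"turn":[0,-0.001,0],"grip":1},{"dp":[0,0,0],"turn":[0,0,0],"grip":1},{"dp":[0,0,0],"turn":[0,0.0005,0],"grip":1},{"dp":[0,0,0],"turn":[0,0.0005,0],"grip":1},{"dp":[0,0,0],"turn":[0,0,0],"grip":1},{"dp":[0,0,0],"turn":[0,0.0005,0],"grip":1},{"dp":[0,0,0],"turn":[0,0,0],"grip":1},{"dp":[0,0,0],"turn":[0,-0.0005,0],"grip":1}]}}

```text
t: 14.52
ee_pos: [0.4786, -0.1809, 0.166]
ee_rot: [-3.142, -0.001, 1.661]
ft_force: [-1.0, 0.3, -5.2]
grip_width: 0.0174
grasp_force: 30.0
```

```bash
python3 -c "
from fit import *
step([-.001,0,.0005,.0005,0,.0005,0,-.0005])"
```

```text
14.53 [(np.float64(-106.1), np.int32(-125)), (np.float64(30.2), np.int32(-33))] [ 478.6 -180.9  166.1] [ 3.1415e+03 -4.0000e-01  1.6606e+03]
14.57 [(np.float64(-105.8), np.int32(-125)), (np.float64(29.8), np.int32(-33))] [ 478.6 -180.9  166. ] [-3.1416e+03 -5.0000e-01  1.6606e+03]
14.62 [(np.float64(-106.0), np.int32(-125)), (np.float64(29.6), np.int32(-33))] [ 478.6 -180.9  166. ] [-3.1416e+03 -5.0000e-01  1.6605e+03]
14.68 [(np.float64(-106.0), np.int32(-125)), (np.float64(29.3), np.int32(-34))] [ 478.6 -180.9  166. ] [ 3.1416e+03 -5.0000e-01  1.6606e+03]
14.72 [(np.float64(-106.0), np.int32(-125)), (np.float64(28.7), np.int32(-34))] [ 478.6 -180.9  166. ] [-3.1416e+03 -5.0000e-01  1.6607e+03]
14.78 [(np.float64(-105.6), np.int32(-125)), (np.float64(28.6), np.int32(-35))] [ 478.6 -180.9  166. ] [-3.1416e+03 -5.0000e-01  1.6606e+03]
F [-0.44  0.89 -4.41] T [-0.105 -0.109 -0.001] grip 0.01781700215173884 29.970211442559958
b 0.0025 k 0.61 lag 0.012 rms 0.30 mm state t 14.79 y -5.2 v -5.9 mm theta 0.0005
theta [-0.006, -0.006, -0.004, -0.001, 0.002, 0.0045, 0.005, 0.0005] 
turns [-0.0065, 0.0, 0.002, 0.003, 0.003, 0.0025, 0.0005, -0.0045] 
end y 0.1 v -0.5, range -5.7 0.2
```

Emit:
{"fn": "send_rows", "kwargs": {"plan": [{"dp":[0,0,0],"turn":[0,-0.0065,0],"grip":1},{"dp":[0,0,0],"turn":[0,0,0],"grip":1},{"dp":[0,0,0],"turn":[0,0.002,0],"grip":1},{"dp":[0,0,0],"turn":[0,0.003,0],"grip":1},{"dp":[0,0,0],"turn":[0,0.003,0],"grip":1},{"dp":[0,0,0],"turn":[0,0.0025,0],"grip":1},{"dp":[0,0,0],"turn":[0,0,0],"grip":1},{"dp":[0,0,0],"turn":[0,-0.0045,0],"grip":1}]}}

```text
t: 15.82
ee_pos: [0.4786, -0.181, 0.166]
ee_rot: [3.142, 0.0, 1.66]
ft_force: [0.4, 0.8, -4.3]
grip_width: 0.0176
grasp_force: 30.0
```

```bash
python3 -c "
from fit import *
step([-.0065,0,.002,.003,.003,.0025,0,-.0045],tmin=11.9,n=8);fit(10.5)"
```

```text
15.82 [(np.float64(-105.9), np.int32(-125)), (np.float64(33.5), np.int32(-30))] [ 478.6 -180.9  166. ] [-3.1416e+03  4.0000e-01  1.6606e+03]
15.88 [(np.float64(-105.8), np.int32(-125)), (np.float64(33.5), np.int32(-30))] [ 478.6 -180.8  166. ] [3.1416e+03 1.0000e-01 1.6606e+03]
15.93 [(np.float64(-105.5), np.int32(-125)), (np.float64(33.4), np.int32(-30))] [ 478.6 -180.8  166. ] [-3141.6     0.   1660.7]
15.97 [(np.float64(-105.4), np.int32(-125)), (np.float64(33.4), np.int32(-30))] [ 478.6 -180.8  166. ] [3141.6   -0.  1660.8]
16.02 [(np.float64(-105.5), np.int32(-125)), (np.float64(33.5), np.int32(-30))] [ 478.6 -180.8  166. ] [3141.6   -0.  1660.7]
16.07 [(np.float64(-105.6), np.int32(-125)), (np.float64(33.5), np.int32(-30))] [ 478.6 -180.9  166. ] [3141.6    0.  1660.7]
16.12 [(np.float64(-105.3), np.int32(-125)), (np.float64(33.6), np.int32(-30))] [ 478.6 -180.9  166.1] [3.1416e+03 1.0000e-01 1.6607e+03]
16.18 [(np.float64(-105.9), np.int32(-125)), (np.float64(33.5), np.int32(-30))] [ 478.6 -180.9  166. ] [-3141.6     0.   1660.6]
F [ 1.07 -0.31 -5.54] T [-0.034 -0.116  0.016] grip 0.017483682262728263 29.970323843881488
b 0.0004 k 0.18 lag 0.046 rms 0.30 mm state t 16.19 y -0.6 v -0.3 mm theta -0.0000
theta [-0.0005, -0.0005, -0.0, 0.0, 0.0, 0.0005, 0.0005, 0.0] 
turns [-0.0005, 0.0, 0.0005, 0.0, 0.0, 0.0005, 0.0, -0.0005] 
end y 0.1 v 0.1, range -0.6 0.1
b 0.0017 k 0.54 lag 0.045 rms 0.29 mm state t 16.18 y -0.5 v 0.3 mm theta -0.0000
```

Emit:
{"fn": "send_rows", "kwargs": {"plan": [{"dp":[0,0,0],"turn":[0,0,0],"grip":1},{"dp":[0,0,0],"turn":[0,0,0],"grip":1},{"dp":[0,0,0],"turn":[0,0,0],"grip":1},{"dp":[0,0,0],"turn":[0,0,0],"grip":1},{"dp":[0,0,0],"turn":[0,0,0],"grip":1},{"dp":[0,0,0],"turn":[0,0,0],"grip":1},{"dp":[0,0,0],"turn":[0,0,0],"grip":1},{"dp":[0,0,0],"turn":[0,0,0],"grip":1},{"dp":[0,0,0],"turn":[0,0,0],"grip":1},{"dp":[0,0,0],"turn":[0,0,0],"grip":1},{"dp":[0,0,0],"turn":[0,0,0],"grip":1},{"dp":[0,0,0],"turn":[0,0,0],"grip":1},{"dp":[0,0,0],"turn":[0,0,0],"grip":1},{"dp":[0,0,0],"turn":[0,0,0],"grip":1}]}}

```text
t: 17.98
ee_pos: [0.4786, -0.1809, 0.166]
ee_rot: [-3.142, 0.0, 1.661]
ft_force: [-0.1, -0.4, -4.6]
grip_width: 0.0179
grasp_force: 30.0
```

```bash
python3 -c "
from fit import *
step([0]*14,tmin=11.9,n=6)"
```

```text
17.98 [(np.float64(-105.7), np.int32(-125)), (np.float64(35.8), np.int32(-28))] [ 478.6 -180.9  166.1] [3141.6    0.  1660.6]
18.02 [(np.float64(-105.9), np.int32(-125)), (np.float64(36.1), np.int32(-27))] [ 478.6 -180.9  166.1] [3141.5    0.  1660.6]
18.07 [(np.float64(-105.8), np.int32(-125)), (np.float64(36.5), np.int32(-27))] [ 478.6 -180.9  166.1] [3141.6    0.  1660.6]
18.12 [(np.float64(-105.8), np.int32(-125)), (np.float64(36.7), np.int32(-27))] [ 478.6 -180.9  166. ] [3141.6    0.  1660.6]
18.18 [(np.float64(-105.9), np.int32(-125)), (np.float64(37.0), np.int32(-27))] [ 478.6 -180.9  166.1] [3141.5    0.  1660.6]
18.23 [(np.float64(-105.8), np.int32(-125)), (np.float64(37.2), np.int32(-27))] [ 478.6 -180.9  166. ] [-3141.5    -0.   1660.6]
F [ 0.32 -0.56 -3.87] T [-0.027 -0.089  0.026] grip 0.01769535017874767 29.97028720099479
b 0.0015 k 0.46 lag 0.046 rms 0.29 mm state t 18.23 y 3.0 v 3.7 mm theta -0.0000
theta [0.004, 0.004, 0.0025, 0.001, -0.001, -0.0025, -0.0025, 0.0] 
turns [0.004, 0.0, -0.0015, -0.0015, -0.002, -0.0015, 0.0, 0.0025] 
end y -0.1 v 0.1, range -0.1 3.5
```

Emit:
{"fn": "send_rows", "kwargs": {"plan": [{"dp":[0,0,-4],"turn":[0,0.004,0.01],"grip":1},{"dp":[0,0,-9],"turn":[0,0,0.011],"grip":1},{"dp":[0,0,-14],"turn":[0,-0.0015,0.011],"grip":1},{"dp":[0,0,-18],"turn":[0,-0.0015,0.011],"grip":1},{"dp":[0,0,-18],"turn":[0,-0.002,0.011],"grip":1},{"dp":[0,0,-14],"turn":[0,-0.0015,0.011],"grip":1},{"dp":[0,0,-9],"turn":[0,0,0.01],"grip":1},{"dp":[0,0,-3.5],"turn":[0,0.0025,0.01],"grip":1}]}}

```text
t: 19.27
ee_pos: [0.4788, -0.181, 0.2561]
ee_rot: [3.141, 0.0, 1.575]
ft_force: [-0.0, 0.6, -4.8]
grip_width: 0.0175
grasp_force: 30.0
```

```bash
python3 - <<'E'
s=open("fit.py").read()
s=s.replace("th=theta_cmd(t-lag,cm)\n","th=theta_cmd(t-lag,cm);Q=theta_cmd(t-lag,XC)-theta_cmd(t0-lag,XC)\n").replace("s=y0+HP*th[0]","s=y0+HP*th[0]").replace("Y[i]=s-HP*th[i]","Y[i]=s-HP*th[i]-Q[i]").replace('TAU0=.06','TAU0=.045;XC=[tuple(x) for x in H.get("x",[])]')
s=s.replace(""" if turns else 0
""",""" if turns else 0
    if xs: XC.append((t-.125*len(xs),list(xs)));H["x"]=XC
""").replace("yt=0.):\n    t=robot","yt=0.,xs=None,nx=None):\n    t=robot").replace("s=fit(tmin); plan(","s=fit(tmin)\n    if nx: XC.append((s[1]+.045,list(nx)))\n    plan(").replace("N=N,yt=yt); return s","N=N,yt=yt); return s")
open("fit.py","w").write(s)
E
python3 - <<'E'
from fit import *
p=lambda u:10*u**3-15*u**4+6*u**5
x=np.round(np.diff(.2418*p(np.arange(51)/50)),4);print((x*1e3).tolist(),x.sum())
json.dump(x.tolist(),open("x.json","w"))
step([.004,0,-.0015,-.0015,-.002,-.0015,0,.0025],tmin=11.9,n=6,N=10,nx=x[:10])
E
```

```text
[0.0, 0.1, 0.3, 0.6, 1.0, 1.4, 1.9, 2.4, 2.9, 3.4, 4.0, 4.6, 5.1000000000000005, 5.6, 6.1000000000000005, 6.6, 7.1000000000000005, 7.5, 7.9, 8.200000000000001, 8.5, 8.7, 8.9, 9.0, 9.1, 9.1, 9.0, 8.9, 8.7, 8.5, 8.200000000000001, 7.9, 7.5, 7.1000000000000005, 6.6, 6.1000000000000005, 5.6, 5.1000000000000005, 4.6, 4.0, 3.4, 2.9, 2.4, 1.9, 1.4, 1.0, 0.6, 0.3, 0.1, 0.0] 0.2418
19.27 [(np.float64(34.0), np.int32(-31))] [ 478.7 -181.1  256.1] [3141.3   -0.  1574.5]
19.32 [(np.float64(33.3), np.int32(-31))] [ 478.6 -181.1  255.6] [-3.1415e+03 -1.0000e-01  1.5752e+03]
19.38 [(np.float64(33.5), np.int32(-32))] [ 478.4 -181.   255.1] [-3.1409e+03 -4.0000e-01  1.5755e+03]
19.43 [(np.float64(33.8), np.int32(-31))] [ 478.3 -180.9  254.8] [-3.1404e+03 -6.0000e-01  1.5756e+03]
19.48 [(np.float64(33.9), np.int32(-31))] [ 478.3 -180.9  254.7] [-3.1403e+03 -7.0000e-01  1.5756e+03]
19.52 [(np.float64(33.9), np.int32(-30))] [ 478.3 -180.9  254.8] [-3.1404e+03 -7.0000e-01  1.5757e+03]
F [ 0.79 -0.25 -4.81] T [-0.082 -0.126 -0.004] grip 0.017707135392295546 29.97036084998399
b 0.0015 k 0.46 lag 0.034 rms 0.24 mm state t 19.54 y -0.3 v 0.0 mm theta -0.0000Traceback (most recent call last):
  File "<stdin>", line 5, in <module>
  File "fit.py", line 45, in step
    if nx: XC.append((s[1]+.045,list(nx)))
       ^^
ValueError: The truth value of an array with more than one element is ambiguous. Use a.any() or a.all()
```

```bash
python3 - <<'E'
from fit import *
x=json.load(open("x.json"))[1:49];json.dump(x,open("x.json","w"))
s=fit(11.9);XC.append((s[1]+.045,x[:12]));plan(*s,N=12)
E
```

```text
b 0.0015 k 0.46 lag 0.034 rms 0.24 mm state t 19.54 y -0.3 v 0.0 mm theta -0.0000
theta [-0.006, -0.007, -0.006, -0.004, -0.002, 0.0005, 0.0025, 0.005, 0.0065, 0.008, 0.007, 0.0] 
turns [-0.006, -0.001, 0.001, 0.002, 0.002, 0.0025, 0.002, 0.0025, 0.0015, 0.0015, -0.001, -0.007] 
end y -1.0 v -0.7, range -1.0 9.9
```

```bash
cat >> fit.py <<'E'
def plan2(p,t0,y,v,x,M,extra=6,show=12):
    """x: remaining track shifts per row (m); tilt for them and a few rows of rest; prints the first rows"""
    ts=t0+.045;N=len(x)+extra;th0=theta_cmd(1e3,H["cmd"]);keep=len(XC)
    XC.append((ts,list(x)))
    def run(th,dt=.0125):return sim(p,t0,ts+.125*N+.2,H["cmd"]+[(ts,list(np.diff(np.r_[th0,th])))],y,v,dt)
    def A(th):
        t,Y,V=run(th);return np.r_[Y*1e3*.3,np.diff(np.r_[th0,th])*300,Y[-1]*5e3,V[-1]*5e3,th[-1]*1e3]
    z=A(np.zeros(N));J=np.array([A(e)-z for e in np.eye(N)*1.]).T
    th=np.round(np.linalg.lstsq(J,-z,rcond=None)[0]*2e3)/2e3
    t,Y,V=run(th);tu=np.round(np.diff(np.r_[th0,th]),4)
    print("y range %.1f %.1f end %.1f"%(Y.min()*1e3,Y.max()*1e3,Y[-1]*1e3),"theta range",th.min(),th.max())
    del XC[keep:]
    print("[%s]"%", ".join('{"dp":[%.1f,%.1f,0],"turn":[0,%.4f,0]}'%(1e3*(x[i] if i<len(x) else 0),340*(x[i] if i<len(x) else 0),tu[i]) for i in range(min(show,N))))
    print(tu[:show].tolist())
E
python3 - <<'E'
from fit import *
x=json.load(open("x.json"));s=fit(11.9);plan2(*s,x,0)
E
```

```text
b 0.0015 k 0.46 lag 0.034 rms 0.24 mm state t 19.54 y -0.3 v 0.0 mm theta -0.0000
y range -24.0 -0.0 end -24.0 theta range -0.0035 0.0035
[{"dp":[0.1,0.0,0],"turn":[0,-0.0015,0]}, {"dp":[0.3,0.1,0],"turn":[0,-0.0005,0]}, {"dp":[0.6,0.2,0],"turn":[0,-0.0005,0]}, {"dp":[1.0,0.3,0],"turn":[0,0.0000,0]}, {"dp":[1.4,0.5,0],"turn":[0,-0.0005,0]}, {"dp":[1.9,0.6,0],"turn":[0,0.0000,0]}, {"dp":[2.4,0.8,0],"turn":[0,-0.0005,0]}, {"dp":[2.9,1.0,0],"turn":[0,0.0000,0]}, {"dp":[3.4,1.2,0],"turn":[0,0.0000,0]}, {"dp":[4.0,1.4,0],"turn":[0,0.0000,0]}, {"dp":[4.6,1.6,0],"turn":[0,0.0000,0]}, {"dp":[5.1,1.7,0],"turn":[0,0.0000,0]}]
[-0.0015, -0.0005, -0.0005, 0.0, -0.0005, 0.0, -0.0005, 0.0, 0.0, 0.0, 0.0, 0.0]
```

```bash
sed -i 's/\*2e3)\/2e3\n    t,Y,V=run/X/; s/th=np.round(np.linalg.lstsq(J,-z,rcond=None)\[0\]\*2e3)\/2e3/th=np.round(np.linalg.lstsq(J,-z,rcond=None)[0],4)/' fit.py
cat >> fit.py <<'E'
def hop(s,d,n=18):
    u=np.arange(n+1)/n;x=np.diff(np.round(d*(10*u**3-15*u**4+6*u**5),4));json.dump(x.tolist(),open("x.json","w"))
    plan2(*s,x,0,extra=20-n,show=20)
E
python3 -c "
from fit import *
hop(fit(11.9),.0806)"
```

```text
b 0.0015 k 0.46 lag 0.034 rms 0.24 mm state t 19.54 y -0.3 v 0.0 mm theta -0.0000
y range -0.4 0.3 end -0.1 theta range -0.0099 0.0097
[{"dp":[0.1,0.0,0],"turn":[0,-0.0039,0]}, {"dp":[0.8,0.3,0],"turn":[0,-0.0031,0]}, {"dp":[2.0,0.7,0],"turn":[0,-0.0021,0]}, {"dp":[3.3,1.1,0],"turn":[0,-0.0008,0]}, {"dp":[4.7,1.6,0],"turn":[0,0.0004,0]}, {"dp":[6.0,2.0,0],"turn":[0,0.0014,0]}, {"dp":[7.2,2.4,0],"turn":[0,0.0022,0]}, {"dp":[7.9,2.7,0],"turn":[0,0.0027,0]}, {"dp":[8.3,2.8,0],"turn":[0,0.0030,0]}, {"dp":[8.3,2.8,0],"turn":[0,0.0030,0]}, {"dp":[7.9,2.7,0],"turn":[0,0.0028,0]}, {"dp":[7.2,2.4,0],"turn":[0,0.0023,0]}, {"dp":[6.0,2.0,0],"turn":[0,0.0015,0]}, {"dp":[4.7,1.6,0],"turn":[0,0.0003,0]}, {"dp":[3.3,1.1,0],"turn":[0,-0.0008,0]}, {"dp":[2.0,0.7,0],"turn":[0,-0.0019,0]}, {"dp":[0.8,0.3,0],"turn":[0,-0.0026,0]}, {"dp":[0.1,0.0,0],"turn":[0,-0.0026,0]}, {"dp":[0.0,0.0,0],"turn":[0,-0.0018,0]}, {"dp":[0.0,0.0,0],"turn":[0,-0.0003,0]}]
[-0.0039, -0.0031, -0.0021, -0.0008, 0.0004, 0.0014, 0.0022, 0.0027, 0.003, 0.003, 0.0028, 0.0023, 0.0015, 0.0003, -0.0008, -0.0019, -0.0026, -0.0026, -0.0018, -0.0003]
```

Emit:
{"fn": "send_rows", "kwargs": {"plan": [{"dp":[0.1,0.0,0],"turn":[0,-0.0039,0],"grip":1},{"dp":[0.8,0.3,0],"turn":[0,-0.0031,0],"grip":1},{"dp":[2.0,0.7,0],"turn":[0,-0.0021,0],"grip":1},{"dp":[3.3,1.1,0],"turn":[0,-0.0008,0],"grip":1},{"dp":[4.7,1.6,0],"turn":[0,0.0004,0],"grip":1},{"dp":[6.0,2.0,0],"turn":[0,0.0014,0],"grip":1},{"dp":[7.2,2.4,0],"turn":[0,0.0022,0],"grip":1},{"dp":[7.9,2.7,0],"turn":[0,0.0027,0],"grip":1},{"dp":[8.3,2.8,0],"turn":[0,0.003,0],"grip":1},{"dp":[8.3,2.8,0],"turn":[0,0.003,0],"grip":1},{"dp":[7.9,2.7,0],"turn":[0,0.0028,0],"grip":1},{"dp":[7.2,2.4,0],"turn":[0,0.0023,0],"grip":1},{"dp":[6.0,2.0,0],"turn":[0,0.0015,0],"grip":1},{"dp":[4.7,1.6,0],"turn":[0,0.0003,0],"grip":1},{"dp":[3.3,1.1,0],"turn":[0,-0.0008,0],"grip":1},{"dp":[2.0,0.7,0],"turn":[0,-0.0019,0],"grip":1},{"dp":[0.8,0.3,0],"turn":[0,-0.0026,0],"grip":1},{"dp":[0.1,0.0,0],"turn":[0,-0.0026,0],"grip":1},{"dp":[0.0,0.0,0],"turn":[0,-0.0018,0],"grip":1},{"dp":[0.0,0.0,0],"turn":[0,-0.0003,0],"grip":1}]}}

```text
t: 22.08
ee_pos: [0.5054, -0.1004, 0.2555]
ee_rot: [-3.142, 0.0, 1.575]
ft_force: [-0.2, -0.1, -4.5]
grip_width: 0.018
grasp_force: 30.0
```

```bash
python3 - <<'E'
from fit import *
tu=[-0.0039, -0.0031, -0.0021, -0.0008, 0.0004, 0.0014, 0.0022, 0.0027, 0.003, 0.003, 0.0028, 0.0023, 0.0015, 0.0003, -0.0008, -0.0019, -0.0026, -0.0026, -0.0018, -0.0003]
s=step(tu,n=6,tmin=11.9,xs=json.load(open("x.json"))+[0,0],N=8)
hop(s,.0806)
E
```

```text
22.07 [(np.float64(-83.4), np.int32(-125)), (np.float64(44.9), np.int32(-19))] [ 505.4 -100.4  255.5] [-3.1416e+03  4.0000e-01  1.5755e+03]
22.12 [(np.float64(-80.8), np.int32(-125)), (np.float64(45.5), np.int32(-19))] [ 505.4 -100.4  255.4] [-3.1415e+03  3.0000e-01  1.5755e+03]
22.18 [(np.float64(-77.7), np.int32(-125)), (np.float64(46.2), np.int32(-18))] [ 505.4 -100.3  255.5] [-3.1415e+03  3.0000e-01  1.5755e+03]
22.23 [(np.float64(-80.0), np.int32(-125)), (np.float64(46.7), np.int32(-18))] [ 505.4 -100.3  255.4] [-3.1415e+03  3.0000e-01  1.5755e+03]
22.27 [(np.float64(-79.1), np.int32(-125)), (np.float64(47.3), np.int32(-17))] [ 505.4 -100.3  255.5] [-3.1415e+03  3.0000e-01  1.5756e+03]
22.32 [(np.float64(-81.5), np.int32(-125)), (np.float64(48.2), np.int32(-17))] [ 505.4 -100.3  255.5] [-3.1415e+03  3.0000e-01  1.5755e+03]
F [ 0.44 -0.09 -5.67] T [-0.052 -0.123 -0.016] grip 0.017499470833081787 29.97031916398555
b 0.0020 k 0.67 lag 0.030 rms 0.39 mm state t 22.34 y 13.9 v 11.7 mm theta -0.0003
theta [0.015, 0.015, 0.01, 0.003, -0.0045, -0.01, -0.0115, 0.0] 
turns [0.0153, 0.0, -
[... 418 characters left out ...]
]}, {"dp":[7.9,2.7,0],"turn":[0,0.0084,0]}, {"dp":[8.3,2.8,0],"turn":[0,0.0060,0]}, {"dp":[8.3,2.8,0],"turn":[0,0.0034,0]}, {"dp":[7.9,2.7,0],"turn":[0,0.0017,0]}, {"dp":[7.2,2.4,0],"turn":[0,0.0007,0]}, {"dp":[6.0,2.0,0],"turn":[0,0.0003,0]}, {"dp":[4.7,1.6,0],"turn":[0,-0.0002,0]}, {"dp":[3.3,1.1,0],"turn":[0,-0.0008,0]}, {"dp":[2.0,0.7,0],"turn":[0,-0.0015,0]}, {"dp":[0.8,0.3,0],"turn":[0,-0.0022,0]}, {"dp":[0.1,0.0,0],"turn":[0,-0.0023,0]}, {"dp":[0.0,0.0,0],"turn":[0,-0.0018,0]}, {"dp":[0.0,0.0,0],"turn":[0,-0.0006,0]}]
[0.0267, -0.013, -0.0214, -0.0142, -0.0031, 0.0052, 0.0087, 0.0084, 0.006, 0.0034, 0.0017, 0.0007, 0.0003, -0.0002, -0.0008, -0.0015, -0.0022, -0.0023, -0.0018, -0.0006]
```

```bash
sed -i 's/Y\*1e3\*.3,/Y*1e3*.08,/' fit.py; python3 -c "
from fit import *
hop(fit(11.9),.0806)"
```

```text
b 0.0020 k 0.67 lag 0.030 rms 0.39 mm state t 22.34 y 13.9 v 11.7 mm theta -0.0003
y range -2.3 15.6 end 0.3 theta range -0.0116 0.0095
[{"dp":[0.1,0.0,0],"turn":[0,0.0079,0]}, {"dp":[0.8,0.3,0],"turn":[0,-0.0013,0]}, {"dp":[2.0,0.7,0],"turn":[0,-0.0055,0]}, {"dp":[3.3,1.1,0],"turn":[0,-0.0060,0]}, {"dp":[4.7,1.6,0],"turn":[0,-0.0044,0]}, {"dp":[6.0,2.0,0],"turn":[0,-0.0020,0]}, {"dp":[7.2,2.4,0],"turn":[0,0.0005,0]}, {"dp":[7.9,2.7,0],"turn":[0,0.0026,0]}, {"dp":[8.3,2.8,0],"turn":[0,0.0038,0]}, {"dp":[8.3,2.8,0],"turn":[0,0.0043,0]}, {"dp":[7.9,2.7,0],"turn":[0,0.0040,0]}, {"dp":[7.2,2.4,0],"turn":[0,0.0032,0]}, {"dp":[6.0,2.0,0],"turn":[0,0.0020,0]}, {"dp":[4.7,1.6,0],"turn":[0,0.0007,0]}, {"dp":[3.3,1.1,0],"turn":[0,-0.0006,0]}, {"dp":[2.0,0.7,0],"turn":[0,-0.0016,0]}, {"dp":[0.8,0.3,0],"turn":[0,-0.0023,0]}, {"dp":[0.1,0.0,0],"turn":[0,-0.0023,0]}, {"dp":[0.0,0.0,0],"turn":[0,-0.0020,0]}, {"dp":[0.0,0.0,0],"turn":[0,-0.0009,0]}]
[0.0079, -0.0013, -0.0055, -0.006, -0.0044, -0.002, 0.0005, 0.0026, 0.0038, 0.0043, 0.004, 0.0032, 0.002, 0.0007, -0.0006, -0.0016, -0.0023, -0.0023, -0.002, -0.0009]
```

Emit:
{"fn": "send_rows", "kwargs": {"plan": [{"dp":[0.1,0.0,0],"turn":[0,0.0079,0],"grip":1},{"dp":[0.8,0.3,0],"turn":[0,-0.0013,0],"grip":1},{"dp":[2.0,0.7,0],"turn":[0,-0.0055,0],"grip":1},{"dp":[3.3,1.1,0],"turn":[0,-0.006,0],"grip":1},{"dp":[4.7,1.6,0],"turn":[0,-0.0044,0],"grip":1},{"dp":[6.0,2.0,0],"turn":[0,-0.002,0],"grip":1},{"dp":[7.2,2.4,0],"turn":[0,0.0005,0],"grip":1},{"dp":[7.9,2.7,0],"turn":[0,0.0026,0],"grip":1},{"dp":[8.3,2.8,0],"turn":[0,0.0038,0],"grip":1},{"dp":[8.3,2.8,0],"turn":[0,0.0043,0],"grip":1},{"dp":[7.9,2.7,0],"turn":[0,0.004,0],"grip":1},{"dp":[7.2,2.4,0],"turn":[0,0.0032,0],"grip":1},{"dp":[6.0,2.0,0],"turn":[0,0.002,0],"grip":1},{"dp":[4.7,1.6,0],"turn":[0,0.0007,0],"grip":1},{"dp":[3.3,1.1,0],"turn":[0,-0.0006,0],"grip":1},{"dp":[2.0,0.7,0],"turn":[0,-0.0016,0],"grip":1},{"dp":[0.8,0.3,0],"turn":[0,-0.0023,0],"grip":1},{"dp":[0.1,0.0,0],"turn":[0,-0.0023,0],"grip":1},{"dp":[0.0,0.0,0],"turn":[0,-0.002,0],"grip":1},{"dp":[0.0,0.0,0],"turn":[0,-0.0009,0],"grip":1}]}}

```text
t: 24.88
ee_pos: [0.5322, -0.0196, 0.2553]
ee_rot: [-3.142, 0.0, 1.575]
ft_force: [0.2, 0.2, -5.0]
grip_width: 0.0177
grasp_force: 30.0
```

```bash
python3 - <<'E'
from fit import *
tu=[0.0079, -0.0013, -0.0055, -0.006, -0.0044, -0.002, 0.0005, 0.0026, 0.0038, 0.0043, 0.004, 0.0032, 0.002, 0.0007, -0.0006, -0.0016, -0.0023, -0.0023, -0.002, -0.0009]
s=step(tu,n=6,tmin=11.9,xs=json.load(open("x.json"))+[0,0],N=8)
hop(s,.0806)
E
```

```text
24.88 [(np.float64(37.5), np.int32(-25))] [532.2 -19.6 255.3] [-3.1415e+03  3.0000e-01  1.5755e+03]
24.93 [(np.float64(37.7), np.int32(-26))] [532.2 -19.6 255.3] [-3.1415e+03  3.0000e-01  1.5755e+03]
24.98 [(np.float64(37.9), np.int32(-25))] [532.2 -19.6 255.3] [-3.1415e+03  2.0000e-01  1.5756e+03]
25.02 [(np.float64(38.0), np.int32(-25))] [532.2 -19.6 255.3] [-3.1415e+03  2.0000e-01  1.5755e+03]
25.07 [(np.float64(38.3), np.int32(-25))] [532.2 -19.6 255.3] [-3.1415e+03  2.0000e-01  1.5755e+03]
25.12 [(np.float64(38.5), np.int32(-24))] [532.2 -19.6 255.3] [-3.1415e+03  2.0000e-01  1.5756e+03]
F [ 0.31 -0.3  -4.6 ] T [-0.074 -0.138 -0.001] grip 0.018185146397626892 29.970191549509764
b 0.0020 k 0.69 lag 0.045 rms 0.40 mm state t 25.14 y 4.4 v 3.8 mm theta -0.0002
theta [0.005, 0.0055, 0.0035, 0.001, -0.0015, -0.003, -0.0035, 0.0] 
turns [0.0052, 0.0005, -0.002, -0.0025, -0.0025, -0.0015, -0.0005, 0.0035] 
end y 0.3 v 0.6, range 0.2 4.8
y range -1.5 5.5 end 0.2 theta range -0.0091 0.0089
[{"dp":[0.1,0.0,0],"turn":[0,-0.0002,0]}, {"dp":[0.8,0.3,0],"turn":[0,-0.0023,0]}, {"dp":[2.0,0.7,0
[... 183 characters left out ...]
]}, {"dp":[7.9,2.7,0],"turn":[0,0.0026,0]}, {"dp":[8.3,2.8,0],"turn":[0,0.0032,0]}, {"dp":[8.3,2.8,0],"turn":[0,0.0033,0]}, {"dp":[7.9,2.7,0],"turn":[0,0.0029,0]}, {"dp":[7.2,2.4,0],"turn":[0,0.0023,0]}, {"dp":[6.0,2.0,0],"turn":[0,0.0014,0]}, {"dp":[4.7,1.6,0],"turn":[0,0.0004,0]}, {"dp":[3.3,1.1,0],"turn":[0,-0.0007,0]}, {"dp":[2.0,0.7,0],"turn":[0,-0.0015,0]}, {"dp":[0.8,0.3,0],"turn":[0,-0.0020,0]}, {"dp":[0.1,0.0,0],"turn":[0,-0.0021,0]}, {"dp":[0.0,0.0,0],"turn":[0,-0.0018,0]}, {"dp":[0.0,0.0,0],"turn":[0,-0.0009,0]}]
[-0.0002, -0.0023, -0.0029, -0.0024, -0.0011, 0.0003, 0.0016, 0.0026, 0.0032, 0.0033, 0.0029, 0.0023, 0.0014, 0.0004, -0.0007, -0.0015, -0.002, -0.0021, -0.0018, -0.0009]
```

Emit:
{"fn": "send_rows", "kwargs": {"plan": [{"dp":[0.1,0.0,0],"turn":[0,-0.0002,0],"grip":1},{"dp":[0.8,0.3,0],"turn":[0,-0.0023,0],"grip":1},{"dp":[2.0,0.7,0],"turn":[0,-0.0029,0],"grip":1},{"dp":[3.3,1.2,0],"turn":[0,-0.0024,0],"grip":1},{"dp":[4.7,1.7,0],"turn":[0,-0.0011,0],"grip":1},{"dp":[6.0,2.1,0],"turn":[0,0.0003,0],"grip":1},{"dp":[7.2,2.5,0],"turn":[0,0.0016,0],"grip":1},{"dp":[7.9,2.8,0],"turn":[0,0.0026,0],"grip":1},{"dp":[8.3,2.9,0],"turn":[0,0.0032,0],"grip":1},{"dp":[8.3,2.9,0],"turn":[0,0.0033,0],"grip":1},{"dp":[7.9,2.8,0],"turn":[0,0.0029,0],"grip":1},{"dp":[7.2,2.5,0],"turn":[0,0.0023,0],"grip":1},{"dp":[6.0,2.1,0],"turn":[0,0.0014,0],"grip":1},{"dp":[4.7,1.6,0],"turn":[0,0.0004,0],"grip":1},{"dp":[3.3,1.1,0],"turn":[0,-0.0007,0],"grip":1},{"dp":[2.0,0.7,0],"turn":[0,-0.0015,0],"grip":1},{"dp":[0.8,0.3,0],"turn":[0,-0.002,0],"grip":1},{"dp":[0.1,0.0,0],"turn":[0,-0.0021,0],"grip":1},{"dp":[0.0,0.0,0],"turn":[0,-0.0018,0],"grip":1},{"dp":[0.0,0.0,0],"turn":[0,-0.0009,0],"grip":1}]}}

```text
t: 27.68
ee_pos: [0.56, 0.0611, 0.2552]
ee_rot: [-3.142, 0.0, 1.575]
ft_force: [0.1, 0.5, -5.0]
grip_width: 0.0178
grasp_force: 30.0
```

```bash
python3 - <<'E'
from fit import *
tu=[-0.0002, -0.0023, -0.0029, -0.0024, -0.0011, 0.0003, 0.0016, 0.0026, 0.0032, 0.0033, 0.0029, 0.0023, 0.0014, 0.0004, -0.0007, -0.0015, -0.002, -0.0021, -0.0018, -0.0009]
s=step(tu,n=6,tmin=15.8,xs=json.load(open("x.json"))+[0,0],N=8)
im=vision.camera("side");cv2.imwrite("pics/side9.png",im[:,:,::-1]);o=robot.observe();print([(q["centre"],q["p"]) for q in models.landmark_of("side","tram_mid")][:1],[(q["centre"],q["p"]) for q in models.landmark_of("side","tote_floor")][:1])
a,b=tote_pose(o["ee_pos"],o["ee_rot"])
for z,n in((.065,"a"),(.006,"b")):cv2.imwrite(f"pics/r{n}.png",rect("side",im,a,b,z)[:,:,::-1])
A=cv2.imread("pics/side9.png")[130:340,170:450]
cv2.imwrite("pics/m9.png",np.hstack([cv2.resize(A,(520,390)),cv2.resize(cv2.imread("pics/ra.png"),(140,390)),cv2.resize(cv2.imread("pics/rb.png"),(140,390))]))
E
```

```text
27.68 [] [560.   61.1 255.2] [-3.1415e+03  2.0000e-01  1.5755e+03]
27.73 [] [560.   61.1 255.2] [-3.1415e+03  1.0000e-01  1.5755e+03]
27.77 [] [560.1  61.1 255.2] [-3.1416e+03  1.0000e-01  1.5755e+03]
27.82 [] [560.   61.1 255.2] [-3.1415e+03  1.0000e-01  1.5755e+03]
27.88 [] [560.   61.1 255.2] [-3.1415e+03  1.0000e-01  1.5755e+03]
27.93 [] [560.1  61.1 255.2] [-3.1416e+03  1.0000e-01  1.5755e+03]
F [ 0.26 -0.61 -5.11] T [-0.085 -0.11  -0.05 ] grip 0.017665320448543322 29.970165942795575
b 0.0055 k -1.44 lag 0.099 rms 2.97 mm state t 25.13 y 8.4 v 30.0 mm theta -0.0001
theta [0.0005, 0.0005, 0.0005, 0.0005, 0.001, 0.0015, 0.0035, 0.008] 
turns [0.0006, 0.0, 0.0, 0.0, 0.0005, 0.0005, 0.002, 0.0045] 
end y 15.4 v 44.3, range 8.4 21.1
[([0.5608, 0.0862, 0.1708], 0.68)] [([0.5609, 0.0654, 0.1355], 0.68)]
```

View pics/m9.png

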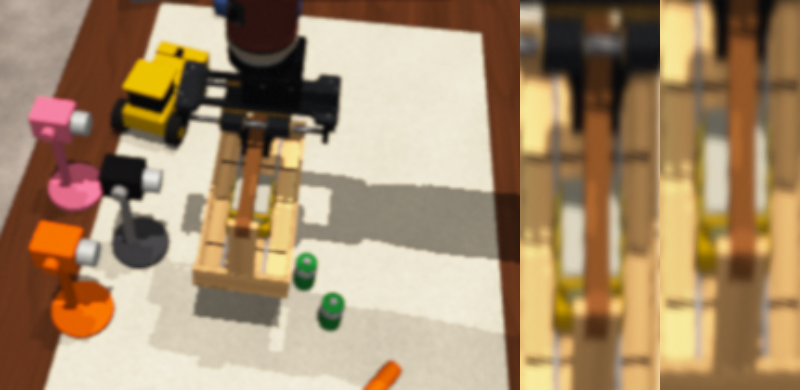

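```bash
python3 - <<'E'
from h import *
a=cv2.imread("pics/ra.png");h=cv2.cvtColor(a,cv2.COLOR_BGR2HSV)
for x in(-27,-24,-21,-18,-14,12,16,20,24):print(x,"S",h[90:200:4,56+x,1].tolist(),"V",h[90:200:12,56+x,2].tolist())
E
```

```text
-27 S [73, 72, 59, 50, 71, 78, 68, 68, 88, 130, 156, 161, 163, 161, 172, 182, 187, 193, 187, 171, 177, 172, 172, 180, 188, 207, 222, 231] V [119, 96, 120, 129, 127, 157, 146, 179, 156, 177]
-24 S [111, 108, 96, 82, 106, 109, 97, 86, 100, 131, 129, 120, 118, 116, 121, 130, 133, 134, 122, 120, 135, 141, 173, 209, 225, 252, 255, 255] V [140, 93, 129, 119, 158, 177, 163, 174, 135, 198]
-21 S [134, 133, 131, 126, 136, 133, 110, 75, 76, 85, 74, 62, 62, 59, 59, 64, 67, 67, 59, 58, 66, 78, 151, 227, 238, 231, 247, 255] V [162, 95, 137, 108, 196, 200, 199, 190, 136, 194]
-18 S [138, 138, 139, 136, 141, 134, 103, 56, 40, 46, 43, 39, 38, 36, 35, 38, 39, 39, 37, 36, 36, 48, 132, 230, 205, 164, 198, 239] V [166, 103, 138, 105, 216, 217, 218, 201, 143, 178]
-14 S [138, 139, 140, 138, 139, 132, 101, 53, 36, 36, 38, 36, 34, 32, 33, 34, 34, 35, 33, 33, 33, 41, 132, 225, 176, 123, 139, 170] V [155, 105, 134, 105, 219, 220, 221, 204, 148, 196]
12 S [186, 186, 187, 186, 186, 187, 183, 183, 185, 174, 165, 164, 171, 171, 167, 167, 167, 173, 173, 169, 169, 173, 187, 190, 187, 186, 184, 182] V [147, 145, 145, 148, 151, 151, 150, 150, 153, 172]
16 S [168, 167, 170, 172, 168, 163, 147, 130, 123, 95, 80, 83, 85, 85, 80, 80, 84, 86, 85, 79, 85, 101, 162, 205, 191, 174, 161, 152] V [129, 114, 132, 158, 185, 185, 184, 174, 147, 213]
20 S [114, 107, 95, 90, 99, 95, 79, 62, 64, 54, 46, 44, 44, 45, 42, 41, 43, 45, 45, 44, 44, 59, 147, 231, 225, 180, 141, 129] V [98, 79, 110, 146, 208, 211, 205, 194, 137, 240]
24 S [83, 75, 66, 52, 66, 70, 78, 92, 98, 95, 87, 78, 77, 75, 71, 74, 93, 101, 91, 82, 91, 117, 169, 213, 218, 189, 156, 143] V [104, 84, 114, 126, 159, 179, 171, 183, 139, 233]
```

```bash
sed -i 's/p=h\[:,56+15:56+21\].mean(1)/c=slice(36,44) if o[0]>.55 else slice(71,77); p=h[:,c].mean(1)/' h.py; python3 - <<'E'
from fit import *
im=cv2.imread("pics/side9.png")[:,:,::-1].copy()
o,Rt=tote_pose(np.array([.56,.0611,.2552]),np.array([3.1415,0,1.5755]));f=front(im,o,Rt);print(f)
g=[q for q in f if q[0]>-90][-1][0]
H["meas"].append((27.975,(float(g)-34)/1e3))
s=step(None,n=5,tmin=15.8,N=10)
E
```

```text
[(np.float64(-76.1), np.int32(-113)), (np.float64(52.2), np.int32(-10))]
28.12 [(np.float64(-76.2), np.int32(-113)), (np.float64(54.4), np.int32(-8))] [560.1  61.2 255.2] [-3.1416e+03  1.0000e-01  1.5756e+03]
28.18 [(np.float64(-76.3), np.int32(-113)), (np.float64(55.2), np.int32(-7))] [560.   61.2 255.2] [-3.1415e+03  1.0000e-01  1.5756e+03]
28.23 [(np.float64(-76.3), np.int32(-113)), (np.float64(56.2), np.int32(-6))] [560.1  61.2 255.2] [-3.1415e+03  1.0000e-01  1.5757e+03]
28.27 [(np.float64(-76.4), np.int32(-113)), (np.float64(57.3), np.int32(-5))] [560.1  61.2 255.2] [-3.1416e+03  1.0000e-01  1.5756e+03]
28.32 [(np.float64(-76.4), np.int32(-113)), (np.float64(58.2), np.int32(-4))] [560.1  61.1 255.2] [-3.1416e+03  1.0000e-01  1.5756e+03]
F [-0.01 -0.26 -4.91] T [-0.129 -0.11   0.072] grip 0.017940944149872358 29.970209361054003
b 0.0021 k 0.78 lag 0.030 rms 0.59 mm state t 28.34 y 24.5 v 22.2 mm theta -0.0001
theta [0.0185, 0.0205, 0.017, 0.011, 0.0045, -0.002, -0.0085, -0.013, -0.0125, 0.0] 
turns [0.0186, 0.002, -0.0035, -0.006, -0.0065, -0.0065, -0.0065, -0.0045, 0.0005, 0.0125] 
end y 0.2 v 0.3, range 0.2 27.9
```

Emit:
{"fn": "send_rows", "kwargs": {"plan": [{"dp":[0,0,0],"turn":[0,0.0186,0],"grip":1},{"dp":[0,0,0],"turn":[0,0.002,0],"grip":1},{"dp":[0,0,0],"turn":[0,-0.0035,0],"grip":1},{"dp":[0,0,0],"turn":[0,-0.006,0],"grip":1},{"dp":[0,0,0],"turn":[0,-0.0065,0],"grip":1},{"dp":[0,0,0],"turn":[0,-0.0065,0],"grip":1},{"dp":[0,0,0],"turn":[0,-0.0065,0],"grip":1},{"dp":[0,0,0],"turn":[0,-0.0045,0],"grip":1},{"dp":[0,0,0],"turn":[0,0.0005,0],"grip":1},{"dp":[0,0,0],"turn":[0,0.0125,0],"grip":1}]}}

```text
t: 29.62
ee_pos: [0.56, 0.0614, 0.2552]
ee_rot: [-3.142, -0.001, 1.576]
ft_force: [-0.4, 0.1, -5.2]
grip_width: 0.0178
grasp_force: 30.0
```

```bash
python3 - <<'E'
from fit import *
s=step([.0186,.002,-.0035,-.006,-.0065,-.0065,-.0065,-.0045,.0005,.0125],n=6,tmin=15.8,N=8)
for k in range(3):print([np.round(q["centre"],4).tolist() for n in("tram_mid","tote_floor") for q in models.landmark_of("side",n)[:1]])
E
```

```text
29.62 [(np.float64(-76.0), np.int32(-113)), (np.float64(27.7), np.int32(-36))] [560.1  61.1 255.1] [-3.1415e+03 -1.2000e+00  1.5756e+03]
29.68 [(np.float64(-76.1), np.int32(-113)), (np.float64(27.5), np.int32(-36))] [560.1  60.9 255.2] [-3.1416e+03 -4.0000e-01  1.5752e+03]
29.73 [(np.float64(-76.2), np.int32(-113)), (np.float64(27.2), np.int32(-36))] [560.1  60.9 255.2] [-3.1415e+03 -2.0000e-01  1.5751e+03]
29.77 [(np.float64(-76.3), np.int32(-113)), (np.float64(26.8), np.int32(-37))] [560.1  60.9 255.2] [-3141.5     0.   1575.2]
29.82 [(np.float64(-76.1), np.int32(-113)), (np.float64(26.3), np.int32(-37))] [560.   61.  255.2] [-3141.5    -0.   1575.2]
29.88 [(np.float64(-76.4), np.int32(-113)), (np.float64(25.7), np.int32(-38))] [560.   61.1 255.2] [-3141.5    -0.   1575.4]
F [ 0.51 -0.18 -4.43] T [-0.083 -0.038  0.03 ] grip 0.017630591693334842 29.970234031789005
b 0.0075 k -0.45 lag 0.348 rms 9.50 mm state t 29.88 y -19.2 v -25.1 mm theta 0.0000
theta [-0.0225, -0.021, -0.0105, 0.0025, 0.015, 0.023, 0.017, 0.001] 
turns [-0.0225, 0.0015, 0.0105, 0.013, 0.0125, 0.008, -0.006, -0.016] 
end y -0.5 v 0.3, range -27.0 -0.5
[[0.564, 0.0593, 0.1701], [0.5599, 0.0652, 0.1377]]
[[0.564, 0.0593, 0.1701], [0.5599, 0.0652, 0.1377]]
[[0.564, 0.0593, 0.1701], [0.5599, 0.0652, 0.1377]]
```

```bash
sed -i 's/g\[-1\])-34)/g[-1])-32.5)/' fit.py; python3 - <<'E'
from fit import *
for m in H["meas"]:m[1]+=.0015
s=step(None,n=3,tmin=27.9,N=8)
E
```

```text
30.23 [(np.float64(-76.4), np.int32(-113)), (np.float64(23.2), np.int32(-41))] [560.   61.2 255.1] [-3141.5    -0.   1575.6]
30.27 [(np.float64(-76.2), np.int32(-113)), (np.float64(22.9), np.int32(-41))] [560.1  61.2 255.2] [-3141.6    -0.   1575.7]
30.32 [(np.float64(-76.3), np.int32(-113)), (np.float64(22.5), np.int32(-41))] [560.1  61.2 255.2] [-3141.5    -0.   1575.6]
F [-0.54 -0.31 -4.68] T [-0.061 -0.087  0.007] grip 0.01787954884881157 29.970195866189897
b 0.0028 k 0.52 lag 0.043 rms 0.16 mm state t 30.34 y -10.1 v -7.9 mm theta 0.0000
theta [-0.01, -0.01, -0.006, -0.0015, 0.0035, 0.0075, 0.0085, 0.0005] 
turns [-0.01, 0.0, 0.004, 0.0045, 0.005, 0.004, 0.001, -0.008] 
end y 0.4 v 0.1, range -10.8 0.4
```

Emit:
{"fn": "send_rows", "kwargs": {"plan": [{"dp":[0,0,0],"turn":[0,-0.01,0],"grip":1},{"dp":[0,0,0],"turn":[0,0,0],"grip":1},{"dp":[0,0,0],"turn":[0,0.004,0],"grip":1},{"dp":[0,0,0],"turn":[0,0.0045,0],"grip":1},{"dp":[0,0,0],"turn":[0,0.005,0],"grip":1},{"dp":[0,0,0],"turn":[0,0.004,0],"grip":1},{"dp":[0,0,0],"turn":[0,0.001,0],"grip":1},{"dp":[0,0,0],"turn":[0,-0.008,0],"grip":1}]}}

```text
t: 31.38
ee_pos: [0.5601, 0.061, 0.2552]
ee_rot: [-3.142, -0.0, 1.575]
ft_force: [0.4, -0.3, -4.8]
grip_width: 0.0175
grasp_force: 30.0
```

```bash
python3 - <<'E'
from fit import *
s=step([-.01,0,.004,.0045,.005,.004,.001,-.008],n=6,tmin=27.9,N=8)
E
```

```text
31.38 [(np.float64(-76.3), np.int32(-113)), (np.float64(32.0), np.int32(-31))] [560.   61.2 255.2] [-3.1415e+03  2.0000e-01  1.5755e+03]
31.43 [(np.float64(-76.4), np.int32(-113)), (np.float64(31.8), np.int32(-31))] [560.   61.3 255.2] [-3.1416e+03 -2.0000e-01  1.5758e+03]
31.48 [(np.float64(-76.4), np.int32(-113)), (np.float64(31.5), np.int32(-31))] [560.   61.3 255.2] [-3.1415e+03 -4.0000e-01  1.5759e+03]
31.52 [(np.float64(-76.2), np.int32(-113)), (np.float64(31.5), np.int32(-31))] [560.   61.3 255.2] [-3.1415e+03 -5.0000e-01  1.5758e+03]
31.57 [(np.float64(-76.5), np.int32(-113)), (np.float64(31.4), np.int32(-31))] [560.1  61.3 255.2] [-3.1416e+03 -5.0000e-01  1.5758e+03]
31.62 [(np.float64(-76.4), np.int32(-113)), (np.float64(31.5), np.int32(-32))] [560.   61.2 255.1] [-3.1414e+03 -5.0000e-01  1.5758e+03]
F [-0.28  0.35 -5.42] T [-0.04  -0.133 -0.021] grip 0.01771064046736458 29.97019339352846
b 0.0023 k 0.57 lag 0.041 rms 0.18 mm state t 31.64 y -1.0 v -1.6 mm theta 0.0005
theta [-0.0015, -0.0015, -0.001, -0.0, 0.0005, 0.001, 0.0015, 0.0] 
turns [-0.002, 0.0, 0.0005, 0.001, 0.0005, 0.0005, 0.0005, -0.0015] 
end y 0.8 v 1.5, range -1.2 0.8
```

```bash
sed -i 's/th=np.round(r.x\*2e3)\/2e3/th=np.round(r.x,4)/' fit.py; python3 -c "
from fit import *
plan(*fit(27.9),N=10)"
```

```text
b 0.0023 k 0.57 lag 0.041 rms 0.18 mm state t 31.64 y -1.0 v -1.6 mm theta 0.0005
theta [-0.0008, -0.001, -0.0008, -0.0004, -0.0001, 0.0003, 0.0007, 0.001, 0.001, 0.0002] 
turns [-0.0013, -0.0002, 0.0002, 0.0004, 0.0003, 0.0004, 0.0004, 0.0003, 0.0, -0.0008] 
end y 0.1 v 0.2, range -1.4 0.1
```

Emit:
{"fn": "send_rows", "kwargs": {"plan": [{"dp":[0,0,0],"turn":[0,-0.0013,0],"grip":1},{"dp":[0,0,0],"turn":[0,-0.0002,0],"grip":1},{"dp":[0,0,0],"turn":[0,0.0002,0],"grip":1},{"dp":[0,0,0],"turn":[0,0.0004,0],"grip":1},{"dp":[0,0,0],"turn":[0,0.0003,0],"grip":1},{"dp":[0,0,0],"turn":[0,0.0004,0],"grip":1},{"dp":[0,0,0],"turn":[0,0.0004,0],"grip":1},{"dp":[0,0,0],"turn":[0,0.0003,0],"grip":1},{"dp":[0,0,0],"turn":[0,0,0],"grip":1},{"dp":[0,0,0],"turn":[0,-0.0008,0],"grip":1}]}}

```text
t: 32.92
ee_pos: [0.5601, 0.0612, 0.2552]
ee_rot: [-3.142, -0.0, 1.576]
ft_force: [0.2, 0.8, -4.9]
grip_width: 0.0179
grasp_force: 30.0
```

```bash
python3 - <<'E'
from fit import *
s=step([-.0013,-.0002,.0002,.0004,.0003,.0004,.0004,.0003,0,-.0008],n=3,tmin=27.9,N=10)
im=vision.camera("top");cv2.imwrite("pics/topa.png",im[:,:,::-1])
for c in("side","top"):
  for n in("tram_mid","tote_floor","tote_bar","inspcam"):print(c,n,[np.round(q["centre"],4).tolist() for q in models.landmark_of(c,n)])
E
```

```text
32.92 [(np.float64(-76.0), np.int32(-113)), (np.float64(32.1), np.int32(-31))] [560.1  61.2 255.2] [ 3.1416e+03 -1.0000e-01  1.5756e+03]
32.98 [(np.float64(-76.3), np.int32(-113)), (np.float64(32.0), np.int32(-31))] [560.   61.2 255.2] [-3.1415e+03 -2.0000e-01  1.5756e+03]
33.02 [(np.float64(-76.3), np.int32(-113)), (np.float64(31.9), np.int32(-31))] [560.   61.2 255.2] [-3.1415e+03 -2.0000e-01  1.5756e+03]
F [-0.18  0.81 -4.36] T [-0.028 -0.08   0.06 ] grip 0.01760081528772364 29.970215717330575
b 0.0022 k 0.59 lag 0.040 rms 0.17 mm state t 33.04 y -0.5 v -0.4 mm theta 0.0002
theta [-0.0001, -0.0001, -0.0001, 0.0, 0.0002, 0.0003, 0.0004, 0.0005, 0.0005, 0.0002] 
turns [-0.0003, 0.0, 0.0, 0.0001, 0.0002, 0.0001, 0.0001, 0.0001, 0.0, -0.0003] 
end y -0.1 v -0.0, range -0.6 -0.1
side tram_mid [[0.5637, 0.067, 0.1672]]
side tote_floor [[0.5601, 0.0676, 0.1373]]
side tote_bar [[0.5607, 0.0641, 0.2725]]
side inspcam [[0.7898, 0.1941, 0.0014], [0.8573, -0.0231, 0.0008], [0.7361, 0.0656, 0.0007], [0.56, 0.0636, 0.2744]]
top tram_mid [[0.4384, 0.1549, -0.0009]]
top tote_floor []
top tote_bar [[0.6475, 0.419, 0.0016]]
top inspcam [[0.788, 0.1939, -0.002], [0.8537, -0.0191, -0.0054], [0.7279, 0.0686, 0.0004]]
```

View pics/topa.png

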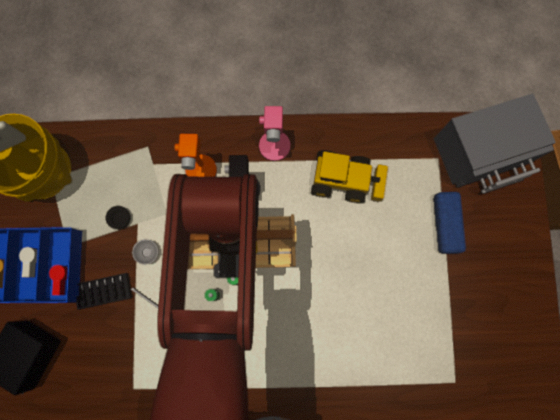

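Emit:
{"fn": "send_rows", "kwargs": {"plan": [{"dp":[0,0.5,0],"turn":[0,-0.0004,0],"grip":1},{"dp":[0,0.5,0],"turn":[0,0,0],"grip":1},{"dp":[0,0,0],"turn":[0,0,0],"grip":1},{"dp":[0,0,0],"turn":[0,0.0001,0],"grip":1},{"dp":[0,0,0],"turn":[0,0.0002,0],"grip":1},{"dp":[0,0,0],"turn":[0,0.0001,0],"grip":1},{"dp":[0,0,0],"turn":[0,0.0001,0],"grip":1},{"dp":[0,0,0],"turn":[0,0.0002,0],"grip":1},{"dp":[0,0,0],"turn":[0,0,0],"grip":1},{"dp":[0,0,0],"turn":[0,-0.0003,0],"grip":1}]}}

```text
t: 34.78
ee_pos: [0.5611, 0.0612, 0.2552]
ee_rot: [-3.142, -0.0, 1.576]
ft_force: [-0.2, -1.2, -5.6]
grip_width: 0.0179
grasp_force: 30.0
```

```bash
python3 - <<'E'
from fit import *
s=step([-.0004,0,0,.0001,.0002,.0001,.0001,.0002,0,-.0003],n=5,tmin=30.2,N=12)
E
```

```text
34.77 [(np.float64(-76.5), np.int32(-113)), (np.float64(31.6), np.int32(-31))] [561.   61.2 255.2] [-3.1415e+03 -1.0000e-01  1.5756e+03]
34.83 [(np.float64(-76.8), np.int32(-113)), (np.float64(31.6), np.int32(-32))] [561.   61.2 255.2] [-3.1415e+03 -2.0000e-01  1.5756e+03]
34.88 [(np.float64(-76.6), np.int32(-113)), (np.float64(31.6), np.int32(-31))] [561.1  61.2 255.2] [-3.1416e+03 -2.0000e-01  1.5756e+03]
34.92 [(np.float64(-76.8), np.int32(-113)), (np.float64(31.6), np.int32(-32))] [561.1  61.2 255.2] [-3.1415e+03 -2.0000e-01  1.5755e+03]
34.98 [(np.float64(-76.7), np.int32(-113)), (np.float64(31.6), np.int32(-32))] [561.1  61.2 255.2] [-3.1415e+03 -2.0000e-01  1.5756e+03]
F [-0.27 -0.01 -5.44] T [-0.071 -0.081  0.024] grip 0.017913593769412414 29.970206930302083
b 0.0019 k 0.49 lag 0.044 rms 0.14 mm state t 34.98 y -1.0 v -0.6 mm theta 0.0002
theta [-0.0002, -0.0003, -0.0003, -0.0002, -0.0, 0.0001, 0.0002, 0.0003, 0.0005, 0.0005, 0.0005, 0.0002] 
turns [-0.0004, -0.0001, 0.0, 0.0001, 0.0002, 0.0001, 0.0001, 0.0001, 0.0002, 0.0, 0.0, -0.0003] 
end y 0.0 v 0.1, range -1.1 0.0
```

Nearly still. Hold on with small trims.

Emit:
{"fn": "send_rows", "kwargs": {"plan": [{"dp":[0,0,0],"turn":[0,-0.0004,0],"grip":1},{"dp":[0,0,0],"turn":[0,-0.0001,0],"grip":1},{"dp":[0,0,0],"turn":[0,0,0],"grip":1},{"dp":[0,0,0],"turn":[0,0.0001,0],"grip":1},{"dp":[0,0,0],"turn":[0,0.0002,0],"grip":1},{"dp":[0,0,0],"turn":[0,0.0001,0],"grip":1},{"dp":[0,0,0],"turn":[0,0.0001,0],"grip":1},{"dp":[0,0,0],"turn":[0,0.0001,0],"grip":1},{"dp":[0,0,0],"turn":[0,0.0002,0],"grip":1},{"dp":[0,0,0],"turn":[0,0,0],"grip":1},{"dp":[0,0,0],"turn":[0,0,0],"grip":1},{"dp":[0,0,0],"turn":[0,-0.0003,0],"grip":1}]}}

```text
t: 36.52
ee_pos: [0.5611, 0.0612, 0.2552]
ee_rot: [-3.142, -0.0, 1.576]
ft_force: [-0.6, -0.7, -4.9]
grip_width: 0.0178
grasp_force: 30.0
```

```bash
python3 - <<'E'
from fit import *
s=step([-.0004,-.0001,0,.0001,.0002,.0001,.0001,.0001,.0002,0,0,-.0003],n=5,tmin=30.2,N=12)
E
```

```text
36.52 [(np.float64(-76.6), np.int32(-113)), (np.float64(32.1), np.int32(-31))] [561.1  61.2 255.2] [-3.1416e+03 -2.0000e-01  1.5756e+03]
36.58 [(np.float64(-76.7), np.int32(-113)), (np.float64(32.1), np.int32(-31))] [561.1  61.2 255.2] [-3.1415e+03 -2.0000e-01  1.5756e+03]
36.62 [(np.float64(-76.5), np.int32(-113)), (np.float64(32.0), np.int32(-31))] [561.   61.2 255.2] [-3.1415e+03 -2.0000e-01  1.5756e+03]
36.67 [(np.float64(-76.9), np.int32(-113)), (np.float64(32.0), np.int32(-31))] [561.1  61.2 255.2] [-3.1415e+03 -2.0000e-01  1.5756e+03]
36.73 [(np.float64(-76.8), np.int32(-113)), (np.float64(32.0), np.int32(-31))] [561.   61.2 255.2] [-3.1415e+03 -2.0000e-01  1.5756e+03]
F [-0.62  0.04 -4.82] T [-0.083 -0.091 -0.037] grip 0.017671757417366228 29.970213118940592
b 0.0017 k 0.42 lag 0.044 rms 0.13 mm state t 36.73 y -0.5 v -0.4 mm theta 0.0002
theta [-0.0001, -0.0001, -0.0001, -0.0, 0.0, 0.0001, 0.0002, 0.0003, 0.0003, 0.0004, 0.0004, 0.0002] 
turns [-0.0003, 0.0, 0.0, 0.0001, 0.0, 0.0001, 0.0001, 0.0001, 0.0, 0.0001, 0.0, -0.0002] 
end y 0.0 v -0.1, range -0.6 0.0
```

Emit:
{"fn": "send_rows", "kwargs": {"plan": [{"dp":[0,0,0],"turn":[0,-0.0003,0],"grip":1},{"dp":[0,0,0],"turn":[0,0,0],"grip":1},{"dp":[0,0,0],"turn":[0,0,0],"grip":1},{"dp":[0,0,0],"turn":[0,0.0001,0],"grip":1},{"dp":[0,0,0],"turn":[0,0,0],"grip":1},{"dp":[0,0,0],"turn":[0,0.0001,0],"grip":1},{"dp":[0,0,0],"turn":[0,0.0001,0],"grip":1},{"dp":[0,0,0],"turn":[0,0.0001,0],"grip":1},{"dp":[0,0,0],"turn":[0,0,0],"grip":1},{"dp":[0,0,0],"turn":[0,0.0001,0],"grip":1},{"dp":[0,0,0],"turn":[0,0,0],"grip":1},{"dp":[0,0,0],"turn":[0,-0.0002,0],"grip":1}]}}

```text
t: 38.28
ee_pos: [0.5611, 0.0612, 0.2552]
ee_rot: [-3.142, -0.0, 1.576]
ft_force: [-1.5, -0.1, -4.9]
grip_width: 0.0177
grasp_force: 30.0
```

```bash
python3 - <<'E'
from fit import *
s=step([-.0003,0,0,.0001,0,.0001,.0001,.0001,0,.0001,0,-.0002],n=5,tmin=30.2,N=12)
E
```

```text
38.27 [(np.float64(-76.7), np.int32(-113)), (np.float64(32.9), np.int32(-30))] [561.1  61.2 255.2] [-3.1415e+03 -1.0000e-01  1.5756e+03]
38.33 [(np.float64(-76.9), np.int32(-113)), (np.float64(33.0), np.int32(-30))] [561.   61.2 255.2] [-3.1415e+03 -2.0000e-01  1.5756e+03]
38.38 [(np.float64(-76.7), np.int32(-113)), (np.float64(33.0), np.int32(-30))] [561.   61.2 255.1] [-3.1414e+03 -2.0000e-01  1.5756e+03]
38.42 [(np.float64(-76.8), np.int32(-113)), (np.float64(33.1), np.int32(-30))] [561.1  61.2 255.2] [ 3.1416e+03 -2.0000e-01  1.5756e+03]
38.48 [(np.float64(-76.4), np.int32(-113)), (np.float64(33.1), np.int32(-30))] [561.1  61.1 255.2] [ 3.1416e+03 -2.0000e-01  1.5756e+03]
F [ 0.25 -0.18 -4.88] T [ 0.007 -0.063  0.018] grip 0.017414269633536907 29.970278539694846
b 0.0018 k 0.49 lag 0.044 rms 0.12 mm state t 38.48 y 0.5 v 0.4 mm theta 0.0002
theta [0.0004, 0.0005, 0.0004, 0.0004, 0.0003, 0.0002, 0.0002, 0.0001, 0.0, -0.0, 0.0, 0.0002] 
turns [0.0002, 0.0001, -0.0001, 0.0, -0.0001, -0.0001, 0.0, -0.0001, -0.0001, -0.0, 0.0, 0.0002] 
end y 0.1 v 0.1, range 0.1 0.6
```

Emit:
{"fn": "send_rows", "kwargs": {"plan": [{"dp":[0,0,0],"turn":[0,0.0002,0],"grip":1},{"dp":[0,0,0],"turn":[0,0.0001,0],"grip":1},{"dp":[0,0,0],"turn":[0,-0.0001,0],"grip":1},{"dp":[0,0,0],"turn":[0,0,0],"grip":1},{"dp":[0,0,0],"turn":[0,-0.0001,0],"grip":1},{"dp":[0,0,0],"turn":[0,-0.0001,0],"grip":1},{"dp":[0,0,0],"turn":[0,0,0],"grip":1},{"dp":[0,0,0],"turn":[0,-0.0001,0],"grip":1},{"dp":[0,0,0],"turn":[0,-0.0001,0],"grip":1},{"dp":[0,0,0],"turn":[0,0,0],"grip":1},{"dp":[0,0,0],"turn":[0,0,0],"grip":1},{"dp":[0,0,0],"turn":[0,0.0002,0],"grip":1}]}}

```text
t: 40.02
ee_pos: [0.561, 0.0612, 0.2552]
ee_rot: [-3.141, -0.0, 1.576]
ft_force: [0.6, -0.4, -5.5]
grip_width: 0.0182
grasp_force: 30.0
```

```bash
python3 - <<'E'
from fit import *
s=step([.0002,.0001,-.0001,0,-.0001,-.0001,0,-.0001,-.0001,0,0,.0002],n=3,tmin=30.2,N=12)
if abs(s[2])<.004 and abs(s[3])<.002: print(ticket.job_done())
E
```

```text
40.02 [(np.float64(-76.6), np.int32(-113)), (np.float64(32.6), np.int32(-30))] [561.   61.2 255.2] [-3.1415e+03 -2.0000e-01  1.5756e+03]
40.08 [(np.float64(-76.7), np.int32(-113)), (np.float64(32.6), np.int32(-30))] [561.   61.2 255.1] [-3.1415e+03 -2.0000e-01  1.5756e+03]
40.12 [(np.float64(-76.9), np.int32(-113)), (np.float64(32.7), np.int32(-30))] [561.1  61.2 255.2] [-3.1415e+03 -2.0000e-01  1.5756e+03]
F [ 0.75  0.17 -5.5 ] T [-0.018 -0.144  0.037] grip 0.018043702671355636 29.970174855552614
b 0.0018 k 0.49 lag 0.044 rms 0.12 mm state t 40.14 y 0.1 v 0.1 mm theta 0.0002
theta [0.0003, 0.0003, 0.0003, 0.0002, 0.0002, 0.0002, 0.0002, 0.0002, 0.0001, 0.0001, 0.0001, 0.0002] 
turns [0.0001, 0.0, 0.0, -0.0001, 0.0, 0.0, 0.0, 0.0, -0.0001, 0.0, 0.0, 0.0001] 
end y -0.1 v -0.1, range -0.1 0.2
the job is handed in; nothing more can be done
None
```

The job is handed in at about 40 s: the tote is held level in front of the inspection camera with the tram at rest about 0.1 mm from mid-track, held so for over 5 s; the focus point is my own camera estimate, good to a few millimetres, and the verdict was not shown.

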